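Sort the bench and lock the magnifier over the test cassettes

TASK

Get the used tests ready to be read: lay all the test cassettes flat in the white reading tray in front of the magnifier stand, and put all the pens and markers in the blue stationery tray. Once the cassettes are in, swing the magnifier by its blue knob until the lens is centred over the reading tray, and only then tighten the brass wing nut on top of the stand clockwise, as far as it goes. The nut sits between two guard posts: turn it in short bites without pushing hard against the posts, and leave the cups and the loose lid beside the work where they are.

Things in the scene. Friction and masses are not known exactly. Their poses are not given: they have to be found in the camera images.
- stand: fixed magnifier stand with the reading tray in one piece. Origin on the table on the column's vertical axis, about which both the magnifier arm and the wing nut turn. Its -x axis points from the column to the reading tray. Foot 110 mm across; at z 128 to 135 mm a round clamp plate 132 mm across tops the column; from it rise the guard posts, and the wing nut stands in its middle
- reading_tray (a point): centre of the inner floor (14 mm above the table) of the white open reading tray, 175 mm from the column axis; axes as the stand. Outside 180 mm along x, 140 mm along y, rim 34 mm above the table, walls 5 mm: inside 170 x 130 mm
- magnifier_arm (a joint): angle of the magnifier arm about the column, rad: 0 = lens over the middle of the reading tray (arm along the stand's -x), growing clockwise seen from above (towards the stand's +y, robot's left); range -0.4 to 1.5, starts at 0.85 to 1.1. Stiff: friction 0.25 N m, stays where it is released
- lens_knob (a point): grip point of the arm's knob: an upright blue round pin of 18 mm diameter, 235 mm from the column axis, on the end of the arm beyond the lens; the point is 146 mm above the table, the pin reaches from 118 (top of its arm is 120) to 168 mm. Turns with the arm
- lens_center (a point): centre of the round magnifier lens (106 mm over its black rim), 175 mm from the column axis, at z 114 mm (underside 108 mm), on the arm
- wing_nut (a joint): angle of the wing nut, rad, growing clockwise seen from above = tightening; 0 = loose end, 3.5 = tight against the stop; starts at 0.05 to 0.9. Friction 0.12 N m, stays where it is left. At 0 the wings lie along the stand's x axis
- nut_grip (a point): grip point of the brass wing nut, on the column axis 162 mm above the table; its x axis runs along the wings, its z axis is up. The wings form an upright flat plate 68 mm long, 10 mm thick (grip it across its thickness, y), from z 147 to 177 mm, above a round hub 24 mm across. It turns with the nut and does not rise or sink
- guard_posts: two fixed upright posts with red tips, 12 mm in diameter, at 56 mm from the nut's axis on the stand's +y and -y sides (clear space 100 mm between them), from z 135 to 182 mm; origin at the stand's origin. Must not be pushed with more than 20 N
- stationery_tray: fixed blue open tray, 150 mm along its x, 200 mm along its y, rim 34 mm above the table, walls 5 mm (inside 140 x 190 mm); origin on the table under its centre
- stationery_in (a point): centre of the blue tray's inner floor, 14 mm above the table; axes as the tray
- bench_board: fixed flat grey board in front of the robot on which the cassettes, pens and markers start: 210 mm along x, 480 mm along y, 18 mm thick; origin under its centre
- cassette_a: white test cassette with blue end and coloured strips, a thin plate 31 x 100 x 5 mm; origin at the centre of its underside, y along its length, z up out of the printed face. Starts on the bench board, its length pointing roughly along world x; may be absent
- cassette_b: white test cassette with blue end and coloured strips, a thin plate 31 x 100 x 5 mm; origin at the centre of its underside, y along its length, z up out of the printed face. Starts on the bench board, its length pointing roughly along world x; may be absent
- cassette_c: white test cassette with blue end and coloured strips, a thin plate 31 x 100 x 5 mm; origin at the centre of its underside, y along its length, z up out of the printed face. Starts on the bench board, its length pointing roughly along world x; may be absent
- marker_a: paint marker, white barrel and black cap, a round rod 152 mm long and 16 mm in diameter; origin under its middle (its axis is 10 mm above the origin), y along its length. Starts on the bench board, its length pointing roughly along world x; may be absent
- marker_b: paint marker, white barrel and black cap, a round rod 152 mm long and 16 mm in diameter; origin under its middle (its axis is 10 mm above the origin), y along its length. Starts on the bench board, its length pointing roughly along world x; may be absent
- pen: ball pen, white with red ends, a rod 145 mm long, about 11 x 9 mm; origin under its middle (its axis is 4.5 mm above the origin), y along its length. Starts on the bench board, its length pointing roughly along world x; may be absent
- cup_p: bystander: closed specimen cup with yellow lid, 68 mm across, 62 mm high; origin under its centre
- cup_q: bystander: a second such cup
- lid_r: bystander: loose yellow cup lid, 68 mm across, 17 mm high; origin under its centre
Mind the look-alikes: they are no part of the job. Of the things that look like the stationery_tray, the larger one is meant.

How it is judged:
On the way, in this order (a step that is already met when the one before it is completed fails the run):
1. all test cassettes lie in the reading tray (x of cassette_a in the frame of reading_tray between -0.083 and 0.083 m and y of cassette_a in the frame of reading_tray between -0.063 and 0.063 m and z of each of cassette_a, cassette_b, cassette_c in the frame of reading_tray below 0.022 m and angle between the z axis of each of cassette_a, cassette_b, cassette_c and the z axis of reading_tray, either way round below 0.35 rad and x of cassette_b in the frame of reading_tray between -0.083 and 0.083 m and y of cassette_b in the frame of reading_tray between -0.063 and 0.063 m and x of cassette_c in the frame of reading_tray between -0.083 and 0.083 m and y of cassette_c in the frame of reading_tray between -0.063 and 0.063 m), for 0.2 s.
2. the lens is over the middle of the reading tray, with the wing nut still loose (less than 1.5 rad) (horizontal distance between lens_center and reading_tray below 0.012 m and value of joint wing_nut below 1.5 rad), for 0.2 s.
3. the wing nut is tight (value of joint wing_nut above 3.35 rad), for 0.2 s.
At the end, for the whole second after the job is handed in: Every cassette lies flat (within 20 degrees) inside the reading tray, every pen and marker is inside the blue tray, the lens centre is within 12 mm (horizontally) of the centre of the reading tray, and the wing nut is past 3.35 rad (its stop is at 3.5) (all of step 1 and x of marker_a in the frame of stationery_in between -0.068 and 0.068 m and y of marker_a in the frame of stationery_in between -0.093 and 0.093 m and z of each of marker_a, marker_b, pen in the frame of stationery_in below 0.03 m and x of marker_b in the frame of stationery_in between -0.068 and 0.068 m and y of marker_b in the frame of stationery_in between -0.093 and 0.093 m and x of pen in the frame of stationery_in between -0.068 and 0.068 m and y of pen in the frame of stationery_in between -0.093 and 0.093 m and horizontal distance between lens_center and reading_tray below 0.012 m and value of joint wing_nut above 3.35 rad); the robot touches nothing.
It fails at once if a guard post is pushed with more than 20 N (contact force between guard_posts and anything else above 20 N).
It fails at once if a bystander cup or lid is shifted more than 5 cm (distance of cup_p from where it was at the start of the episode above 0.05 m).
It fails at once if a bystander cup or lid is shifted more than 5 cm (distance of cup_q from where it was at the start of the episode above 0.05 m).
It fails at once if a bystander cup or lid is shifted more than 5 cm (distance of lid_r from where it was at the start of the episode above 0.05 m).
Of cassette_a, cassette_b, cassette_c only 2 to 3 are there at a start; the rules pass over those that are not, and their reading is None.
Of marker_a, marker_b, pen only 2 to 3 are there at a start; the rules pass over those that are not, and their reading is None.
At some moment in a run one of cassette_a, cassette_b, cassette_c may be knocked a few centimetres aside while the robot is not near it.
Once in a run the grip may slacken for a moment while it holds something.
It also fails if it takes over 210 s, if anything falls off the work surface, if the arm or the gripper's body presses on something with over 40 N, if the wrist force passes 120 N, or if a joint passes its speed limit or range.

ROBOT

A 7-joint arm with a two-finger parallel gripper is mounted at the origin on the work surface; the furniture and walls round the work are solid. World frame = base frame: x ahead of the robot, y to its left, z up, the work surface at z = 0. Lengths are in m, angles in rad, forces in N, time in s.
With the tool pointing down it reaches from about 0.4 to 0.925 m from the base axis. Payload 4.1 kg.
Tool frame: the origin (TCP) lies on the centre line of the jaws, within the pads' length; the fingertips stand 8 mm ahead of it and the grasp point (between the pads) lies 11 mm behind it; x points along the fingers, y is the direction in which the jaws open and shut, and the axes are right-handed (so a half turn about x gives the same grasp; the last joint's range is limited). The gripper opens to 85 mm and grips with 20 to 120 N. Pads are 22 mm wide; open, the fingers measure 114 mm over their backs; the gripper's body (76 mm by 85 mm) begins 54 mm behind the grasp point. The pads swing forward as they close: fully open they stand 13 mm farther back than shut.
Start: joints at [1.149, 0.398, 0.045, 1.537, -0.019, 1.207, -0.051], TCP at [0.206, -0.616, 0.239] pointing down, gripper open.
Joint ranges: [-2.82, 2.82], [-0.49, 2.23], [-1.37, 1.46], [0, 2.46], [-1.36, 4.5], [0.23, 2], [-2.94, 2.94]. Speed limits (rad/s): [2.57, 2.57, 3.14, 3.14, 3.14, 3.14, 3.14].

INTERFACE

Orientations are given as a rotation vector (axis times angle).
In Python, from bench import robot gives the robot as it stands.
- The arm moves only by the tool move_arm, never from a script. Its argument "increments" is a list of rows, each an object of numbers: "wx", "wy", "wz": the turn, a rotation vector about the world's x, y, z in rad; "x", "y", "z": the shift along the world's x, y, z in cm; "hand": the finger opening in cm, from 0 to 8.54. In form: [{"wx": .., "wy": .., "wz": .., "x": .., "y": .., "z": .., "hand": ..}, ...]. A call has 1 to 12 rows; each row shifts and turns the pose as measured when the row begins; what a row does not reach is not made up. A row lasts 1/8 s, in which the tool goes at most 62.5 mm and 10.7 degrees, less where a joint would pass 70% of its speed; a pose out of reach is approached as far as the arm can. A call with a gripper value outside its range is refused whole. The fingers move at their own pace and stop on an object; the grip force is fixed at half the most. Time passes only in rows, so rows that do not move let the fingers close. It gives the time, the measured TCP pose, the force and the opening at its end, in the units of the state.
- robot.sense(): the state, without advancing time (a new reading comes with each control period).
- robot.get_image(name): name is "side" or "top" or "wrist"; returns (picture, depth): 400x640x3 uint8, red, green, blue; 400x640 float32, m along the optical axis (not along the pixel's ray), 0 where there is no reading.
- robot.camera_model(name): a dict with "mtx" (3x3 intrinsics, pixels), "extrinsics" (4x4, takes a point from camera to world coordinates). Camera axes: x right, y up, looking along -z (the intrinsics and any distortion apply to the point x, -y, -z); pixel columns grow to the right and rows downward; lengths in m; the calibration is good to about 2 mm. A picture is of the moment at which its call begins: read the wrist's pose just before it. camera_model takes no time and is no camera call; for the wrist camera it gives the pose at the moment of the call.
- robot.close_job(): hands the job in, once; it reports no verdict.
Trained networks look in the newest picture that a camera, given by its name, has taken for a name from the list of things; names that differ only in an ending like _2 or _b are one class to them, and where a whole thing is asked for, a point or a joint stands for the part that bears it (a point fixed in the world has none). Each returns a list of dicts, best first, with "confidence" (0 to 1); they miss things now and then, are a little off and sometimes report something else, mostly with a low value. They report only what shows in the picture. A call takes as long as a camera call. They do not tell look-alikes from the thing itself.
- robot.boxes_of(thing, camera): "xyz" ([x, y, z] in m, in world coordinates, good to about 4 mm: the middle of the surface that is visible of it).
The state is a dict: "t": time; "joint_pos": joint angles; "joint_velocities": joint speeds; "effort": joint torques, N m; "eef_pos": TCP position; "tcp_rot": TCP orientation; "contact_force": force on the tool from outside, world axes, zero at the start; "moment": the same for the moment, N m; "gripper_width": finger opening in m.
Only numpy, scipy, OpenCV 4.12 (cv2) and the standard library are available. Lean on these libraries where they do the work, as an engineer would, in place of code of your own. Each camera call takes 0.05 s, during which the arm holds its last target.

## Working session

There is one attempt and no reset: what is moved stays moved. The work goes in short steps, Python scripts to look and compute and a tool call to move; the robot and the scene stay as the last step left them, time stands still between calls to the robot, and variables do not carry over. Pictures are saved under pics/ and viewed, and the job is handed in when it is done.

Besides the shell and the picture viewer there is one more tool, called as name(argument=value, ...), one argument or row to a line, values as JSON. move_arm: Moves the arm, as the interface text tells. Its arguments: {"type":"object","properties":{"increments":{"type":"array"}},"required":["increments"]}

```bash
mkdir -p pics; ls
python3 - <<'E'
from bench import robot
import cv2,numpy as np
print(robot.sense())
for n in ["side","top","wrist"]:
    p,d=robot.get_image(n); cv2.imwrite(f"pics/{n}0.png",p[:,:,::-1]); np.save(f"pics/{n}0.npy",d)
    m=robot.camera_model(n); print(n,m["mtx"],np.round(m["extrinsics"],3).tolist(),[k for k in m])
E
```

```text
pics
{'t': 0.0, 'joint_pos': array([ 1.14899403,  0.39917997,  0.04503883,  1.53791124, -0.01872416,
        1.20689427, -0.05069415]), 'joint_velocities': array([ 4.84390280e-04, -2.85417590e-05, -5.74205015e-04, -1.78761734e-03,
        9.93598514e-04,  1.21723439e-03,  8.58283494e-04]), 'effort': array([ 3.58362240e-04, -4.75114667e+01,  1.36479948e+00, -2.54219002e+01,
        1.14757693e-02,  9.44733736e-03,  2.63140635e-06]), 'eef_pos': array([ 0.2060202 , -0.61581877,  0.23825742]), 'tcp_rot': array([ 2.04716633,  0.33549177, -2.0480581 ]), 'contact_force': array([ 1.18595685, -0.4823659 ,  0.28162084]), 'moment': array([-0.00607317, -0.03044417,  0.02106149]), 'gripper_width': 0.0857379962003271}
side [[456.91515707   0.         314.77289443]
 [  0.         456.91515707 206.41844612]
 [  0.           0.           1.        ]] [[1.0, -0.013, -0.007, 0.471], [-0.0, 0.503, -0.864, -1.344], [0.015, 0.864, 0.503, 0.818], [0.0, 0.0, 0.0, 1.0]] ['mtx', 'extrinsics']
top [[385.64261528   0.         321.24444805]
 [  0.         385.64261528 198.97426724]
 [  0.           0.           1.        ]] [[0.024, 0.99, -0.141, 0.335], [-1.0, 0.027, 0.014, -0.129], [0.018, 0.141, 0.99, 1.125], [0.0, 0.0, 0.0, 1.0]] ['mtx', 'extrinsics']
wrist [[333.80764584   0.         318.1684498 ]
 [  0.         333.80764584 200.9143881 ]
 [  0.           0.           1.        ]] [[0.316, 0.909, 0.271, 0.276], [-0.949, 0.303, 0.088, -0.592], [-0.002, -0.285, 0.958, 0.373], [0.0, 0.0, 0.0, 1.0]] ['mtx', 'extrinsics']
```

View pics/top0.png

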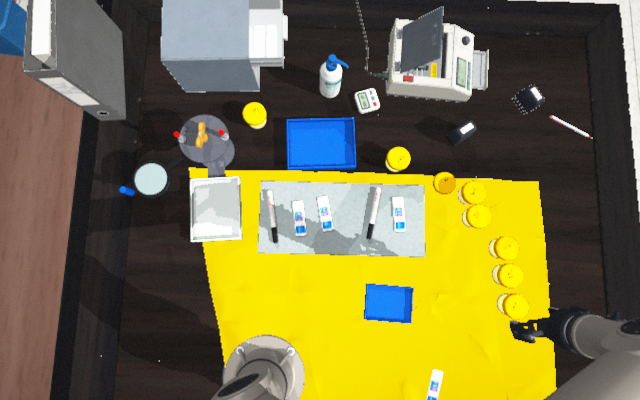

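View pics/side0.png

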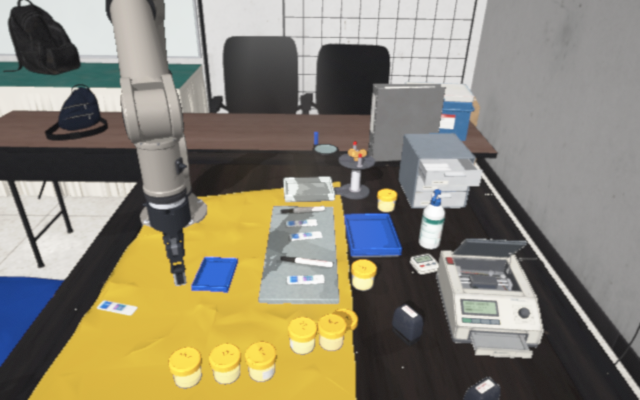

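```bash
cat > h.py <<'E'
import numpy as np,cv2
from bench import robot
from scipy.spatial.transform import Rotation as R
def shot(n,save=None):
    m=robot.camera_model(n); p,d=robot.get_image(n)
    if save: cv2.imwrite("pics/"+save,p[:,:,::-1])
    return p,d,m
def cloud(d,m):
    K=np.array(m["mtx"]);E=np.array(m["extrinsics"])
    v,u=np.mgrid[0:d.shape[0],0:d.shape[1]]
    P=np.stack([(u-K[0,2])/K[0,0]*d,-(v-K[1,2])/K[1,1]*d,-d],-1)
    return P@E[:3,:3].T+E[:3,3]
def ray(u,v,z,m):
    K=np.array(m["mtx"]);E=np.array(m["extrinsics"])
    r=E[:3,:3]@np.array([(u-K[0,2])/K[0,0],-(v-K[1,2])/K[1,1],-1]);o=E[:3,3]
    return o+r*(z-o[2])/r[2]
def proj(P,m):
    K=np.array(m["mtx"]);E=np.array(m["extrinsics"])
    q=(np.asarray(P)-E[:3,3])@E[:3,:3]
    return np.stack([K[0,2]+K[0,0]*q[...,0]/-q[...,2],K[1,2]-K[1,1]*q[...,1]/-q[...,2]],-1)
def st():
    s=robot.sense(); r=R.from_rotvec(s["tcp_rot"]).as_matrix()
    print("t",round(s["t"],2),"pos",np.round(s["eef_pos"],4),"x",np.round(r[:,0],3),"y",np.round(r[:,1],3),"F",np.round(s["contact_force"],1),"w",round(s["gripper_width"],4),"q",np.round(s["joint_pos"],2))
E
python3 - <<'E'
from h import *
st()
p,d,m=shot("top")
P=cloud(d,m)
c=cv2.resize(p[160:270,170:440],None,fx=2.9,fy=2.9,interpolation=cv2.INTER_CUBIC)
cv2.imwrite("pics/topc.png",c[:,:,::-1])
c=cv2.resize(p[90:220,110:300],None,fx=4,fy=4,interpolation=cv2.INTER_CUBIC)
cv2.imwrite("pics/topd.png",c[:,:,::-1])
for t in ["cassette_a","marker_a","pen","stand","reading_tray","stationery_tray","lens_knob","lens_center","nut_grip","wing_nut","guard_posts","cup_p","lid_r","bench_board"]:
    print(t,[(round(b["confidence"],2),np.round(b["xyz"],3).tolist()) for b in robot.boxes_of(t,"top")])
print(robot.sense()["t"])
E
```

```text
t 0.15 pos [ 0.2061 -0.6159  0.2385] x [-0.001  0.001 -1.   ] y [ 0.317 -0.948 -0.002] F [ 0.3  0.3 -0.4] w 0.0856 q [ 1.15  0.4   0.05  1.54 -0.02  1.21 -0.05]
cassette_a [(0.92, [0.451, -0.15, 0.024]), (0.83, [0.455, -0.37, 0.02]), (0.7, [0.439, -0.082, 0.021]), (0.24, [0.528, 0.173, 0.035])]
marker_a [(0.81, [0.439, -0.002, 0.031]), (0.73, [0.522, 0.307, 0.117]), (0.71, [0.456, -0.295, 0.032]), (0.59, [0.663, -0.14, 0.011]), (0.48, [0.605, -0.363, 0.06])]
pen []
stand [(0.74, [0.527, 0.178, 0.035])]
reading_tray [(0.66, [0.526, 0.175, 0.032])]
stationery_tray [(0.83, [0.661, -0.137, 0.014]), (0.76, [0.202, -0.342, 0.009])]
lens_knob [(0.55, [0.52, 0.304, 0.116])]
lens_center [(0.76, [0.522, 0.311, 0.121])]
nut_grip [(0.74, [0.625, 0.172, 0.169]), (0.23, [0.454, -0.15, 0.023])]
wing_nut [(0.6, [0.627, 0.168, 0.172])]
guard_posts [(0.72, [0.523, 0.306, 0.115]), (0.58, [0.627, 0.222, 0.163])]
cup_p [(0.69, [0.726, 0.051, 0.06]), (0.58, [0.607, -0.362, 0.058]), (0.18, [0.527, 0.176, 0.034])]
lid_r [(0.62, [0.555, -0.501, 0.017])]
bench_board [(0.61, [0.441, -0.21, 0.017])]
0.9
```

View pics/topc.png

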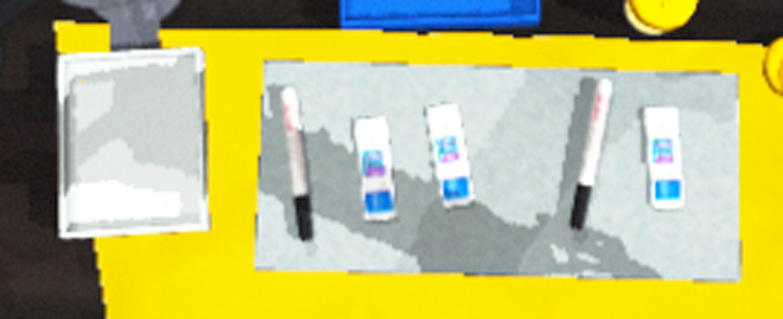

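View pics/topd.png

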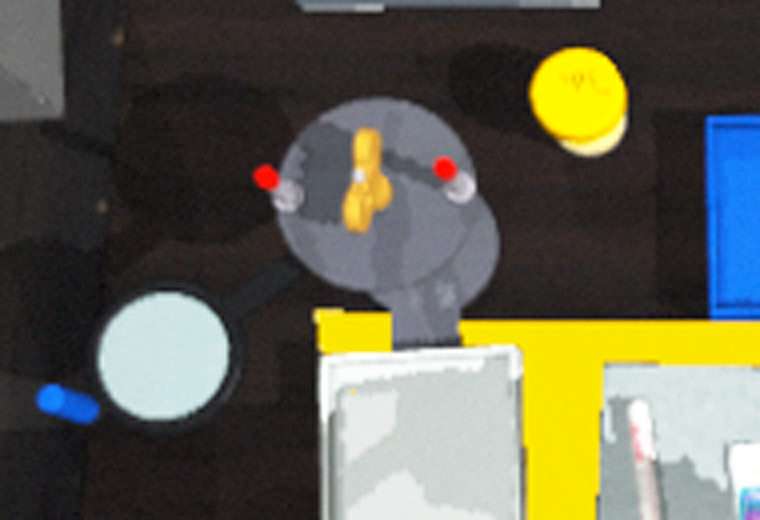

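```bash
cat > seg.py <<'E'
from h import *
def objs(p,d,m,verbose=True):
    P=cloud(d,m)
    hsv=cv2.cvtColor(p,cv2.COLOR_RGB2HSV)
    # things above board: use height
    z=P[...,2]
    out=[]
    reg=(P[...,0]>0.32)&(P[...,0]<0.56)&(P[...,1]<0.06)&(P[...,1]>-0.47)
    return P,hsv,reg
E
python3 - <<'E'
from seg import *
p,d,m=shot("top")
P,hsv,reg=objs(p,d,m)
H,S,V=[hsv[...,i].astype(int) for i in range(3)]
print("board z", np.median(P[220:245,320:360,2]), "table z", np.median(P[225:240,225:245,2]))
def comp(mask,zt,name,amin=15):
    n,l,s,c=cv2.connectedComponentsWithStats(mask.astype(np.uint8),connectivity=8)
    for i in range(1,n):
        if s[i,4]<amin: continue
        vv,uu=np.nonzero(l==i)
        W=np.array([ray(u,v,zt,m)[:2] for u,v in zip(uu,vv)])
        r=cv2.minAreaRect(W.astype(np.float32)*1000)
        print(name,s[i,4],"px",c[i].round(1),"rect",np.round(r[0],1),np.round(r[1],1),round(r[2],1),"z",np.round(np.median(P[...,2][l==i]),3))
comp(reg&((P[...,2]>0.0215)),0.023,"high",60)
red=((H<8)|(H>172))&(S>150)&(V>120)
comp(red&(P[...,1]>.05),0.18,"red",5)
bl=(H>105)&(H<125)&(S>150)&(V>120)
comp(bl&(P[...,1]>.3),0.168,"knob",8)
comp(bl,0.034,"blue",300)
ye=(H>10)&(H<25)&(S>120)&(P[...,2]>.14)
comp(ye&(P[...,1]>.05)&(P[...,1]<0.3),0.177,"nut",8)
wt=(P[...,2]>0.028)&(P[...,2]<0.042)&(P[...,1]>.08)&(P[...,1]<0.27)&(P[...,0]<.56)&(P[...,0]>.3)
comp(wt,0.034,"rim",80)
comp((P[...,2]>0.1)&(P[...,2]<.13)&(P[...,1]>.22)&(P[...,1]<.45)&(P[...,0]<.62),0.118,"lens",80)
comp((P[...,2]>0.122)&(P[...,2]<.142)&(P[...,1]>.05)&(P[...,1]<.3)&(P[...,0]>.5),0.135,"plate",80)
E
```

```text
board z 0.018210744021098235 table z 0.014145527912210576
high 287 px [373.4 211.9] rect [ 457.9 -295.9] [ 21.8 152.5] 81.0 z 0.032
high 289 px [272.2 215.5] rect [440.   -4.8] [151.7  18.1] 8.4 z 0.032
high 273 px [325.2 212.5] rect [ 453.9 -155.4] [102.   34.8] 13.3 z 0.024
high 258 px [398.9 212.8] rect [ 457.8 -370.2] [98.8 32.3] 3.5 z 0.024
high 287 px [299.2 217.6] rect [438.  -80.5] [102.6  35.9] 6.7 z 0.023
red 24 px [220.8 131.6] rect [634.7 115.6] [13.1 10.7] 46.5 z 0.18
red 33 px [176.2 133.7] rect [626.2 226.8] [14.8 12.6] 49.3 z 0.18
knob 106 px [126.3 190.6] rect [479.7 343.3] [40. 18.] 73.1 z 0.153
blue 3314 px [320.6 142.8] rect [ 655.  -138.6] [156.1 201.2] 3.2 z 0.014
blue 1352 px [389.9 303.5] rect [ 206.1 -335.6] [129.5  95.8] 86.5 z 0.01
nut 162 px [201.3 135.4] rect [626.6 162.2] [27.  65.5] 84.3 z 0.168
rim 438 px [214.7 207.8] rect [457.7 155.5] [179.8 141. ] 4.9 z 0.033
lens 1429 px [153.6 176.8] rect [526.8 286.9] [104.6 156.9] 14.2 z 0.118
plate 167 px [252.2  20.7] rect [946.6  58. ] [128.   19.4] 2.9 z 0.137
plate 301 px [212.4  70.9] rect [818.5 161.9] [ 20. 224.] 5.6 z 0.132
plate 1652 px [203.9 138.4] rect [631.3 170.1] [131.5 130. ] 47.0 z 0.135
```

move_arm(
  increments=[
    {"x": 4.2, "y": 4.1, "z": -0.5, "wz": -0.044, "hand": 4.5},
    {"x": 4.2, "y": 4.1, "z": -0.5, "wz": -0.044, "hand": 4.5},
    {"x": 4.2, "y": 4.1, "z": -0.5, "wz": -0.044, "hand": 4.5},
    {"x": 4.2, "y": 4.1, "z": -0.5, "wz": -0.044, "hand": 4.5},
    {"x": 4.2, "y": 4.1, "z": -0.5, "wz": -0.044, "hand": 4.5},
    {"x": 4.2, "y": 4.1, "z": -0.5, "wz": -0.044, "hand": 4.5},
    {"hand": 4.5},
  ],
)

```text
invalid input at $.increments[0]: expected keys wx, wy, wz, x, y, z, hand
```

move_arm(
  increments=[
    {"wx": 0, "wy": 0, "wz": -0.044, "x": 4.2, "y": 4.1, "z": -0.5, "hand": 4.5},
    {"wx": 0, "wy": 0, "wz": -0.044, "x": 4.2, "y": 4.1, "z": -0.5, "hand": 4.5},
    {"wx": 0, "wy": 0, "wz": -0.044, "x": 4.2, "y": 4.1, "z": -0.5, "hand": 4.5},
    {"wx": 0, "wy": 0, "wz": -0.044, "x": 4.2, "y": 4.1, "z": -0.5, "hand": 4.5},
    {"wx": 0, "wy": 0, "wz": -0.044, "x": 4.2, "y": 4.1, "z": -0.5, "hand": 4.5},
    {"wx": 0, "wy": 0, "wz": -0.044, "x": 4.2, "y": 4.1, "z": -0.5, "hand": 4.5},
    {"wx": 0, "wy": 0, "wz": 0, "x": 0, "y": 0, "z": 0, "hand": 4.5},
  ],
)

```text
t: 1.82
eef_pos: [0.4636, -0.3623, 0.2097]
tcp_rot: [2.198, 0.048, -2.195]
contact_force: [-0.8, -1.0, 1.4]
gripper_width: 0.0448
```

Run:
```python
from h import *
st()
p,d,m=shot("wrist","w1.png")
st()
```

```text
t 1.82 pos [ 0.4636 -0.3623  0.2097] x [ 0.001 -0.003 -1.   ] y [ 0.047 -0.999  0.003] F [-0.8 -1.   1.4] w 0.0448 q [ 0.64  0.31 -0.07  1.73  0.02  1.1  -0.96]
t 1.88 pos [ 0.4612 -0.3654  0.2099] x [ 0.    -0.005 -1.   ] y [ 0.043 -0.999  0.005] F [-0.3 -0.2 -0.2] w 0.045 q [ 0.65  0.31 -0.06  1.73  0.03  1.1  -0.95]
```

View pics/w1.png

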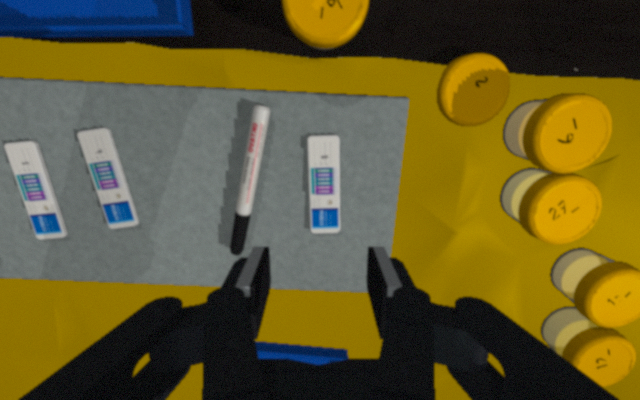

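```bash
cat >> seg.py <<'E'
def comps(mask,zt,m,P,name,amin=60,lim=None):
    n,l,s,c=cv2.connectedComponentsWithStats(mask.astype(np.uint8),connectivity=8)
    for i in range(1,n):
        if s[i,4]<amin: continue
        vv,uu=np.nonzero(l==i)
        W=np.array([ray(u,v,zt,m)[:2] for u,v in zip(uu,vv)])
        r=cv2.minAreaRect(W.astype(np.float32)*1000)
        (w,h),a=r[1],r[2]
        L=a if w>h else a-90   # long axis angle
        if L>90:L-=180
        print(name,s[i,4],"px",c[i].round(),"ctr",np.round(r[0],1),"LxW",round(max(w,h)),round(min(w,h)),"yaw",round((L+90)%180-90,1),"z",np.round(np.median(P[...,2][l==i]),4))
def board(cam,save=None):
    p,d,m=shot(cam,save); P=cloud(d,m)
    reg=(P[...,0]>0.32)&(P[...,0]<0.56)&(P[...,1]<0.06)&(P[...,1]>-0.47)
    b=np.median(P[...,2][reg&(P[...,2]>.012)&(P[...,2]<.0215)]); print("board z",b)
    comps(reg&(P[...,2]>b+.0025)&(P[...,2]<.045),0.023,m,P,"obj")
E
python3 - <<'E'
from seg import *
board("wrist"); st()
E
```

```text
board z 0.018115823325352443
obj 2424 px [245. 173.] ctr [ 455.9 -291.8] LxW 155 16 yaw -10.7 z 0.0324
obj 3158 px [103. 175.] ctr [ 454.4 -155.3] LxW 99 32 yaw 10.8 z 0.023
obj 3009 px [320. 179.] ctr [ 458.  -367.2] LxW 99 31 yaw 4.3 z 0.023
obj 3111 px [ 31. 187.] ctr [439. -82.] LxW 99 33 yaw 7.7 z 0.0231
t 1.93 pos [ 0.4593 -0.3677  0.21  ] x [-0.001 -0.006 -1.   ] y [ 0.039 -0.999  0.006] F [ 0.9 -0.8 -0.4] w 0.0449 q [ 0.65  0.31 -0.06  1.73  0.03  1.1  -0.95]
```

move_arm(
  increments=[
    {"wx": 0, "wy": 0, "wz": 0.03, "x": -0.1, "y": 0.1, "z": -5, "hand": 4.5},
    {"wx": 0, "wy": 0, "wz": 0, "x": 0, "y": 0, "z": -5, "hand": 4.5},
    {"wx": 0, "wy": 0, "wz": 0, "x": 0, "y": 0, "z": -5, "hand": 4.5},
    {"wx": 0, "wy": 0, "wz": 0, "x": 0, "y": 0, "z": 0, "hand": 4.5},
  ],
)

```text
t: 2.42
eef_pos: [0.4531, -0.3756, 0.0591]
tcp_rot: [2.186, 0.047, -2.185]
contact_force: [0.0, 0.6, 0.3]
gripper_width: 0.0454
```

Run:
```python
from seg import *
st(); p,d,m=shot("wrist","w2.png"); st()
```

```text
t 2.42 pos [ 0.4531 -0.3756  0.0591] x [ 0.001 -0.014 -1.   ] y [ 0.057 -0.998  0.014] F [0.  0.6 0.3] w 0.0454 q [ 0.66  0.48 -0.06  1.86  0.05  0.8  -0.94]
t 2.48 pos [ 0.4551 -0.3774  0.0618] x [ 0.006 -0.018 -1.   ] y [ 0.057 -0.998  0.018] F [-0.4 -0.4  0.6] w 0.0453 q [ 0.66  0.48 -0.06  1.86  0.05  0.8  -0.94]
```

View pics/w2.png

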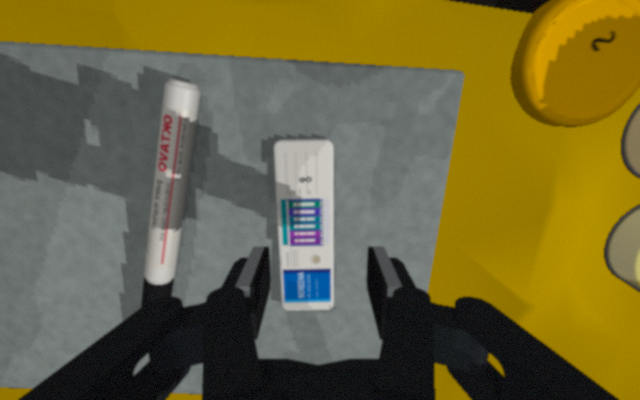

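```bash
cat >> h.py <<'E'
def need(x,y,z,yaw):
    """yaw (deg): direction of object's length, jaws across"""
    s=robot.sense(); r=R.from_rotvec(s["tcp_rot"]).as_matrix()
    c,sn=np.cos(np.radians(yaw)),np.sin(np.radians(yaw))
    best=None
    for k in (1,-1):
        yv=k*np.array([sn,-c,0]); xv=np.array([0,0,-1.]); zv=np.cross(xv,yv)
        T=np.stack([xv,yv,zv],1); w=R.from_matrix(T@r.T).as_rotvec()
        if best is None or np.linalg.norm(w)<np.linalg.norm(best): best=w
    print("need cm",np.round((np.array([x,y,z])-s["eef_pos"])*100,2),"w",np.round(best,3),"F",np.round(s["contact_force"],1),"grip",round(s["gripper_width"],4),"z",round(s["eef_pos"][2],4),"t",round(s["t"],2),"q7",round(s["joint_pos"][6],2))
E
python3 - <<'E'
from seg import *
board("wrist"); need(.458,-.3675,.03,4.1); print(proj([.458,-.3675,.023],robot.camera_model("wrist")))
E
```

```text
board z 0.018143935085475266
obj 6972 px [168. 190.] ctr [ 468.3 -293.3] LxW 130 17 yaw -10.7 z 0.0326
obj 9039 px [301. 224.] ctr [ 457.9 -367.3] LxW 99 30 yaw 4.1 z 0.023
need cm [ 0.11  1.05 -3.37] w [0.02  0.01  0.014] F [ 0.8 -0.1  1. ] grip 0.0448 z 0.0637 t 2.52 q7 -0.94
[300.87028275 234.31775221]
```

move_arm(
  increments=[
    {"wx": 0.02, "wy": 0.01, "wz": 0.014, "x": 0.1, "y": 1.0, "z": -1.5, "hand": 4.5},
    {"wx": 0, "wy": 0, "wz": 0, "x": 0, "y": 0, "z": -1.2, "hand": 4.5},
    {"wx": 0, "wy": 0, "wz": 0, "x": 0, "y": 0, "z": 0, "hand": 4.5},
  ],
)

```text
t: 2.9
eef_pos: [0.4609, -0.3702, 0.0402]
tcp_rot: [2.19, 0.073, -2.176]
contact_force: [-0.1, -0.5, 0.2]
gripper_width: 0.0449
```

Run:
```python
from seg import *
need(.458,-.3675,.03,4.1)
```

```text
need cm [-0.29  0.27 -1.02] w [0.004 0.006 0.   ] F [-0.1 -0.5  0.2] grip 0.0449 z 0.0402 t 2.9 q7 -0.93
```

move_arm(
  increments=[
    {"wx": 0.004, "wy": 0.006, "wz": 0, "x": -0.3, "y": 0.3, "z": -1.0, "hand": 3.8},
    {"wx": 0, "wy": 0, "wz": 0, "x": 0, "y": 0, "z": -0.2, "hand": 3.8},
    {"wx": 0, "wy": 0, "wz": 0, "x": 0, "y": 0, "z": -0.2, "hand": 3.8},
    {"wx": 0, "wy": 0, "wz": 0, "x": 0, "y": 0, "z": 0, "hand": 3.8},
  ],
)

```text
t: 3.4
eef_pos: [0.4582, -0.3671, 0.0259]
tcp_rot: [2.185, 0.078, -2.183]
contact_force: [-0.2, 0.1, -0.5]
gripper_width: 0.0381
```

Run:
```python
from seg import *
need(.458,-.3675,.025,4.1)
```

```text
need cm [-0.02 -0.04 -0.09] w [ 0.001  0.001 -0.   ] F [-0.2  0.1 -0.5] grip 0.0381 z 0.0259 t 3.4 q7 -0.94
```

move_arm(
  increments=[
    {"wx": 0, "wy": 0, "wz": 0, "x": 0, "y": 0, "z": -0.3, "hand": 3.6},
    {"wx": 0, "wy": 0, "wz": 0, "x": 0, "y": 0, "z": 0, "hand": 3.6},
  ],
)

```text
t: 3.65
eef_pos: [0.4591, -0.3678, 0.0257]
tcp_rot: [2.186, 0.076, -2.182]
contact_force: [-0.1, 0.3, 0.4]
gripper_width: 0.0362
```

move_arm(
  increments=[
    {"wx": 0, "wy": 0, "wz": 0, "x": 0, "y": 0, "z": 0, "hand": 2.5},
    {"wx": 0, "wy": 0, "wz": 0, "x": 0, "y": 0, "z": 0, "hand": 2.5},
    {"wx": 0, "wy": 0, "wz": 0, "x": 0, "y": 0, "z": 0, "hand": 2.5},
  ],
)

```text
t: 4.03
eef_pos: [0.4595, -0.3682, 0.0263]
tcp_rot: [2.187, 0.075, -2.181]
contact_force: [-0.9, 0.8, 2.9]
gripper_width: 0.0284
```

Run:
```python
from seg import *
p,d,m=shot("wrist","w3.png"); st()
```

```text
t 4.08 pos [ 0.4595 -0.3681  0.0263] x [ 0.003 -0.002 -1.   ] y [ 0.071 -0.997  0.003] F [0.2 0.2 2.8] w 0.0284 q [ 0.65  0.53 -0.07  1.87  0.05  0.74 -0.94]
```

View pics/w3.png

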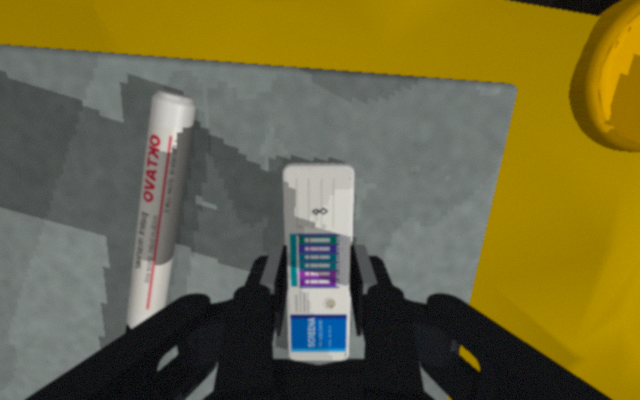

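move_arm(
  increments=[
    {"wx": 0, "wy": 0, "wz": 0, "x": 0, "y": 0, "z": 0, "hand": 1.5},
    {"wx": 0, "wy": 0, "wz": 0, "x": 0, "y": 0, "z": 0, "hand": 1.5},
    {"wx": 0, "wy": 0, "wz": 0, "x": 0, "y": 0, "z": 3, "hand": 1.5},
    {"wx": 0, "wy": 0, "wz": 0, "x": 0, "y": 0, "z": 3, "hand": 1.5},
  ],
)

```text
t: 4.58
eef_pos: [0.4572, -0.3664, 0.0841]
tcp_rot: [2.183, 0.081, -2.189]
contact_force: [-0.0, -0.7, 0.3]
gripper_width: 0.0286
```

Run:
```python
from seg import *
p,d,m=shot("wrist","w4.png"); st()
```

```text
t 4.62 pos [ 0.4592 -0.368   0.0881] x [ 0.002 -0.002 -1.   ] y [ 0.071 -0.997  0.002] F [ 0.1 -0.2  2.5] w 0.0282 q [ 0.66  0.44 -0.07  1.84  0.04  0.86 -0.93]
```

View pics/w4.png

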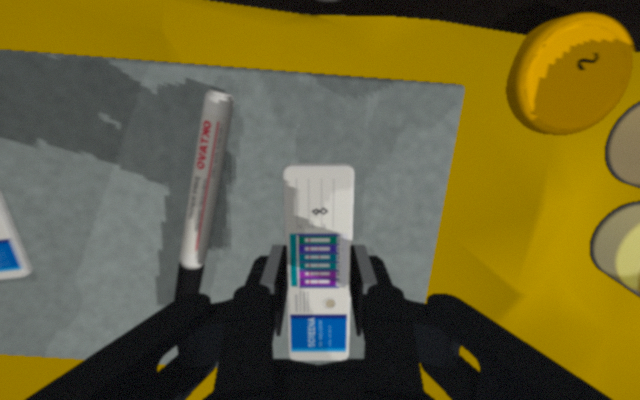

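move_arm(
  increments=[
    {"wx": 0, "wy": 0, "wz": 0, "x": -0.2, "y": 5.5, "z": 1.5, "hand": 1.5},
    {"wx": 0, "wy": 0, "wz": 0, "x": -0.2, "y": 5.5, "z": 1, "hand": 1.5},
    {"wx": 0, "wy": 0, "wz": 0, "x": -0.2, "y": 5.5, "z": 0, "hand": 1.5},
    {"wx": 0, "wy": 0, "wz": 0, "x": -0.2, "y": 5.5, "z": 0, "hand": 1.5},
    {"wx": 0, "wy": 0, "wz": 0, "x": -0.2, "y": 5.5, "z": 0, "hand": 1.5},
    {"wx": 0, "wy": 0, "wz": 0, "x": -0.2, "y": 5.5, "z": 0, "hand": 1.5},
    {"wx": 0, "wy": 0, "wz": 0, "x": -0.2, "y": 5.5, "z": 0, "hand": 1.5},
    {"wx": 0, "wy": 0, "wz": 0, "x": -0.2, "y": 5.5, "z": 0, "hand": 1.5},
    {"wx": 0, "wy": 0, "wz": 0, "x": -0.2, "y": 3, "z": 0, "hand": 1.5},
    {"wx": 0, "wy": 0, "wz": 0, "x": 0, "y": 0, "z": 0, "hand": 1.5},
  ],
)

```text
t: 5.88
eef_pos: [0.4389, 0.1148, 0.1135]
tcp_rot: [2.195, 0.072, -2.173]
contact_force: [0.2, -0.9, 0.2]
gripper_width: 0.0291
```

Run:
```python
from seg import *
p,d,m=shot("wrist","w5.png"); st(); need(.4405,.1219,.026,4.9)
```

```text
t 5.92 pos [0.4389 0.1132 0.1134] x [ 0.01  -0.005 -1.   ] y [ 0.067 -0.998  0.005] F [ 0.5 -0.5  0. ] w 0.0283 q [-0.04  0.21 -0.34  2.12  0.11  0.82 -1.95]
need cm [ 0.16  0.87 -8.74] w [0.005 0.01  0.018] F [ 0.5 -0.5  0. ] grip 0.0283 z 0.1134 t 5.92 q7 -1.95
```

View pics/w5.png

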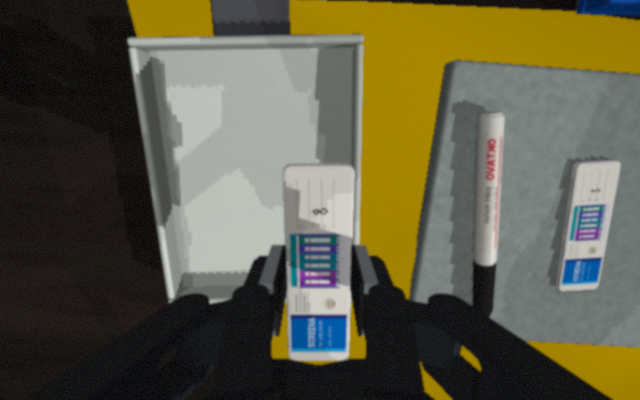

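move_arm(
  increments=[
    {"wx": 0.005, "wy": 0.01, "wz": 0.018, "x": 0.2, "y": 1.2, "z": -2.5, "hand": 1.5},
    {"wx": 0, "wy": 0, "wz": 0, "x": 0, "y": 0, "z": -2, "hand": 1.5},
    {"wx": 0, "wy": 0, "wz": 0, "x": 0, "y": 0, "z": 0, "hand": 1.5},
  ],
)

```text
t: 6.3
eef_pos: [0.4417, 0.1203, 0.067]
tcp_rot: [2.18, 0.084, -2.18]
contact_force: [0.3, -0.9, -0.4]
gripper_width: 0.0282
```

Run:
```python
from seg import *
p,d,m=shot("wrist","w6.png"); st(); need(.4402,.1259,.026,4.9)
```

```text
t 6.35 pos [0.4425 0.1206 0.0678] x [ 0.002 -0.002 -1.   ] y [ 0.079 -0.997  0.002] F [0.7 0.3 0.1] w 0.0285 q [-0.07  0.29 -0.34  2.14  0.15  0.73 -1.99]
need cm [-0.23  0.53 -4.18] w [0.002 0.002 0.007] F [0.7 0.3 0.1] grip 0.0285 z 0.0678 t 6.35 q7 -1.99
```

move_arm(
  increments=[
    {"wx": 0, "wy": 0, "wz": 0.007, "x": -0.2, "y": 0.5, "z": -1.5, "hand": 1.5},
    {"wx": 0, "wy": 0, "wz": 0, "x": 0, "y": 0.1, "z": -1.3, "hand": 1.5},
    {"wx": 0, "wy": 0, "wz": 0, "x": 0, "y": 0, "z": -0.8, "hand": 1.5},
    {"wx": 0, "wy": 0, "wz": 0, "x": 0, "y": 0, "z": 0, "hand": 1.5},
  ],
)

```text
t: 6.85
eef_pos: [0.4414, 0.1259, 0.0306]
tcp_rot: [2.182, 0.089, -2.173]
contact_force: [0.3, -0.6, -0.9]
gripper_width: 0.028
```

Run:
```python
from seg import *
need(.4402,.1259,.026,4.9)
```

```text
need cm [-0.12  0.   -0.46] w [0.002 0.004 0.002] F [ 0.3 -0.6 -0.9] grip 0.028 z 0.0306 t 6.85 q7 -2.04
```

move_arm(
  increments=[
    {"wx": 0, "wy": 0, "wz": 0, "x": 0, "y": 0, "z": -0.5, "hand": 1.5},
    {"wx": 0, "wy": 0, "wz": 0, "x": 0, "y": 0, "z": 0, "hand": 3.7},
    {"wx": 0, "wy": 0, "wz": 0, "x": 0, "y": 0, "z": 0, "hand": 3.7},
    {"wx": 0, "wy": 0, "wz": 0, "x": 0, "y": 0, "z": 4, "hand": 3.7},
    {"wx": 0, "wy": 0, "wz": 0, "x": 0, "y": 0, "z": 5, "hand": 3.7},
    {"wx": 0, "wy": 0, "wz": 0, "x": 0, "y": -4.5, "z": 3, "hand": 4.5},
    {"wx": 0, "wy": 0, "wz": 0, "x": 0, "y": -5.5, "z": 1, "hand": 4.5},
    {"wx": 0, "wy": 0, "wz": 0, "x": 0, "y": -5.5, "z": 0, "hand": 4.5},
    {"wx": 0, "wy": 0, "wz": 0, "x": 0, "y": -3, "z": 0, "hand": 4.5},
    {"wx": 0, "wy": 0, "wz": 0, "x": 0, "y": 0, "z": 0, "hand": 4.5},
  ],
)

```text
t: 8.1
eef_pos: [0.4428, -0.0639, 0.1631]
tcp_rot: [2.19, 0.091, -2.161]
contact_force: [-0.5, 0.6, -0.7]
gripper_width: 0.0448
```

Run:
```python
from seg import *
board("wrist","w7.png"); st(); need(.439,-.082,.0255,7.7)
```

```text
board z 0.018035021467674495
obj 2875 px [245. 171.] ctr [448.6  -1.2] LxW 134 16 yaw 9.5 z 0.0325
obj 4112 px [593. 192.] ctr [ 456.3 -295.3] LxW 156 21 yaw -10.7 z 0.0314
obj 4071 px [425. 186.] ctr [ 453.7 -153.1] LxW 100 31 yaw 10.7 z 0.0229
obj 3920 px [338. 196.] ctr [438.5 -80.1] LxW 99 31 yaw 7.7 z 0.023
t 8.15 pos [ 0.4429 -0.0624  0.1631] x [ 0.014 -0.002 -1.   ] y [ 0.089 -0.996  0.003] F [-0.5  0.6 -0.1] w 0.045 q [ 0.24  0.11 -0.21  2.09  0.03  0.92 -1.47]
need cm [ -0.39  -1.96 -13.76] w [0.001 0.014 0.045] F [-0.5  0.6 -0.1] grip 0.045 z 0.1631 t 8.15 q7 -1.47
```

View pics/w7.png

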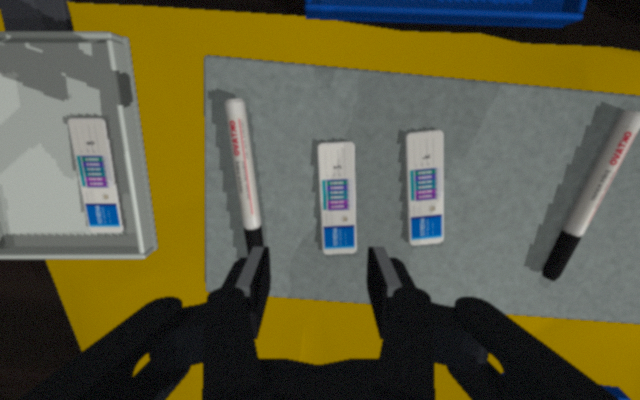

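move_arm(
  increments=[
    {"wx": 0, "wy": 0.01, "wz": 0.045, "x": -0.4, "y": -1.8, "z": -4.5, "hand": 4.5},
    {"wx": 0, "wy": 0, "wz": 0, "x": 0, "y": 0, "z": -4.5, "hand": 4.5},
    {"wx": 0, "wy": 0, "wz": 0, "x": 0, "y": 0, "z": -2, "hand": 4.5},
    {"wx": 0, "wy": 0, "wz": 0, "x": 0, "y": 0, "z": 0, "hand": 4.2},
  ],
)

```text
t: 8.65
eef_pos: [0.4411, -0.0743, 0.0518]
tcp_rot: [2.156, 0.157, -2.137]
contact_force: [-0.7, -0.3, -0.1]
gripper_width: 0.0416
```

Run:
```python
from seg import *
board("wrist"); need(.4385,-.0805,.0255,7.7)
```

```text
board z 0.01809333648032338
obj 7676 px [178. 185.] ctr [455.    0.7] LxW 121 17 yaw 9.5 z 0.0325
obj 8756 px [473. 224.] ctr [ 458.9 -152. ] LxW 89 31 yaw 10.8 z 0.023
obj 9677 px [331. 243.] ctr [438.5 -80.2] LxW 100 30 yaw 7.9 z 0.023
obj 68 px [637. 372.] ctr [ 386.9 -274.2] LxW 14 2 yaw 23.1 z 0.0242
need cm [-0.34 -0.61 -2.71] w [-0.001  0.01  -0.011] F [ 0.5  0.4 -0.5] grip 0.042 z 0.0526 t 8.7 q7 -1.44
```

move_arm(
  increments=[
    {"wx": 0, "wy": 0.01, "wz": -0.01, "x": -0.3, "y": -0.6, "z": -1, "hand": 4.2},
    {"wx": 0, "wy": 0, "wz": 0, "x": 0, "y": 0, "z": -1, "hand": 4},
    {"wx": 0, "wy": 0, "wz": 0, "x": 0, "y": 0, "z": -0.3, "hand": 3.8},
    {"wx": 0, "wy": 0, "wz": 0, "x": 0, "y": 0, "z": 0, "hand": 3.8},
  ],
)

```text
t: 9.2
eef_pos: [0.4411, -0.08, 0.0305]
tcp_rot: [2.156, 0.147, -2.146]
contact_force: [0.2, -0.3, -0.1]
gripper_width: 0.0381
```

Run:
```python
from seg import *
need(.4385,-.0802,.0258,7.8)
```

```text
need cm [-0.26 -0.02 -0.47] w [-0.001  0.005  0.   ] F [ 0.2 -0.3 -0.1] grip 0.0381 z 0.0305 t 9.2 q7 -1.45
```

move_arm(
  increments=[
    {"wx": 0, "wy": 0.005, "wz": 0, "x": -0.2, "y": 0, "z": -0.5, "hand": 3.7},
    {"wx": 0, "wy": 0, "wz": 0, "x": 0, "y": 0, "z": -0.1, "hand": 3.6},
    {"wx": 0, "wy": 0, "wz": 0, "x": 0, "y": 0, "z": 0, "hand": 3.6},
  ],
)

```text
t: 9.57
eef_pos: [0.4391, -0.0801, 0.0251]
tcp_rot: [2.151, 0.147, -2.152]
contact_force: [0.7, -0.1, -0.3]
gripper_width: 0.0359
```

Run:
```python
from seg import *
need(.4385,-.0802,.0258,7.8)
```

```text
need cm [-0.06 -0.01  0.07] w [-0. -0.  0.] F [ 0.7 -0.1 -0.3] grip 0.0359 z 0.0251 t 9.57 q7 -1.45
```

Close, lift, and carry.

move_arm(
  increments=[
    {"wx": 0, "wy": 0, "wz": 0, "x": 0, "y": 0, "z": 0, "hand": 1.5},
    {"wx": 0, "wy": 0, "wz": 0, "x": 0, "y": 0, "z": 0, "hand": 1.5},
    {"wx": 0, "wy": 0, "wz": 0, "x": 0, "y": 0, "z": 0, "hand": 1.5},
    {"wx": 0, "wy": 0, "wz": 0, "x": 0, "y": 0, "z": 3, "hand": 1.5},
    {"wx": 0, "wy": 0, "wz": 0, "x": 0, "y": 0, "z": 4, "hand": 1.5},
    {"wx": 0, "wy": 0, "wz": -0.01, "x": 0, "y": 5, "z": 1, "hand": 1.5},
    {"wx": 0, "wy": 0, "wz": -0.01, "x": 0, "y": 5.5, "z": 0, "hand": 1.5},
    {"wx": 0, "wy": 0, "wz": -0.01, "x": 0, "y": 5.5, "z": 0, "hand": 1.5},
    {"wx": 0, "wy": 0, "wz": -0.01, "x": 0, "y": 5, "z": 0, "hand": 1.5},
    {"wx": 0, "wy": 0, "wz": 0, "x": 0, "y": 3, "z": 0, "hand": 1.5},
    {"wx": 0, "wy": 0, "wz": 0, "x": 0, "y": 0, "z": 0, "hand": 1.5},
  ],
)

```text
t: 10.95
eef_pos: [0.4386, 0.1668, 0.1077]
tcp_rot: [2.179, 0.101, -2.173]
contact_force: [0.2, 0.1, 0.0]
gripper_width: 0.028
```

Run:
```python
from seg import *
p,d,m=shot("wrist","w8.png"); st(); need(.4350,.1849,.028,4.9)
P=cloud(d,m); comps((P[...,2]>.016)&(P[...,2]<.024)&(P[...,1]>.08)&(P[...,1]<.23),.019,m,P,"c")
```

```text
t 11.0 pos [0.4385 0.1651 0.1075] x [ 0.002  0.001 -1.   ] y [ 0.088 -0.996 -0.001] F [-0.9 -0.  -0.2] w 0.0285 q [-0.13  0.25 -0.36  2.09  0.12  0.82 -2.05]
need cm [-0.35  1.98 -7.95] w [-0.001  0.002 -0.003] F [-0.9 -0.  -0.2] grip 0.0285 z 0.1075 t 11.0 q7 -2.05
c 1400 px [403. 143.] ctr [456.7 157.4] LxW 174 131 yaw 4.8 z 0.0203
c 578 px [239. 172.] ctr [451.2 224.2] LxW 147 2 yaw 4.9 z 0.0204
c 4961 px [378. 199.] ctr [440.  127.3] LxW 99 31 yaw 4.8 z 0.019
```

View pics/w8.png

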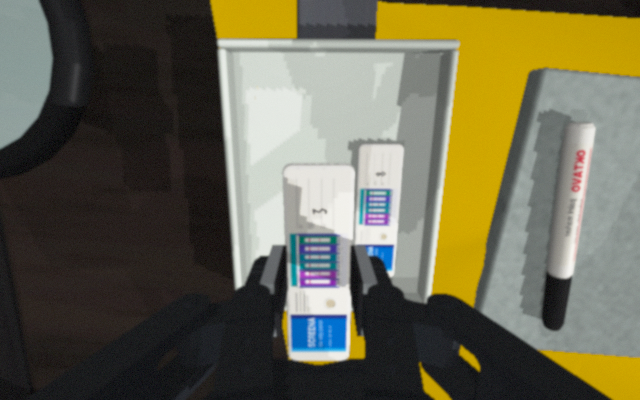

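move_arm(
  increments=[
    {"wx": 0, "wy": 0, "wz": 0, "x": -0.4, "y": 2.2, "z": -2.5, "hand": 1.5},
    {"wx": 0, "wy": 0, "wz": 0, "x": 0, "y": 0, "z": -1.5, "hand": 1.5},
    {"wx": 0, "wy": 0, "wz": 0, "x": 0, "y": 0, "z": 0, "hand": 1.5},
  ],
)

```text
t: 11.38
eef_pos: [0.4352, 0.1817, 0.066]
tcp_rot: [2.18, 0.086, -2.177]
contact_force: [0.0, -0.9, -0.5]
gripper_width: 0.0286
```

Run:
```python
from seg import *
need(.4343,.1857,.026,4.9)
```

```text
need cm [-0.09  0.4  -4.  ] w [0.003 0.002 0.004] F [ 0.  -0.9 -0.5] grip 0.0286 z 0.066 t 11.38 q7 -2.13
```

move_arm(
  increments=[
    {"wx": 0, "wy": 0, "wz": 0, "x": -0.1, "y": 0.4, "z": -1.5, "hand": 1.5},
    {"wx": 0, "wy": 0, "wz": 0, "x": 0, "y": 0, "z": -1.5, "hand": 1.5},
    {"wx": 0, "wy": 0, "wz": 0, "x": 0, "y": 0, "z": -0.9, "hand": 1.5},
    {"wx": 0, "wy": 0, "wz": 0, "x": 0, "y": 0, "z": 0, "hand": 1.5},
  ],
)

```text
t: 11.88
eef_pos: [0.4352, 0.1833, 0.0248]
tcp_rot: [2.183, 0.08, -2.178]
contact_force: [-0.1, 0.6, 0.3]
gripper_width: 0.0284
```

Run:
```python
from seg import *
need(.4343,.1857,.026,4.9)
```

```text
need cm [-0.09  0.24  0.12] w [0.004 0.003 0.008] F [-0.1  0.6  0.3] grip 0.0284 z 0.0248 t 11.88 q7 -2.18
```

Release, lift, go to third cassette (0.454,-0.154).

move_arm(
  increments=[
    {"wx": 0, "wy": 0, "wz": 0, "x": 0, "y": 0, "z": 0, "hand": 3.5},
    {"wx": 0, "wy": 0, "wz": 0, "x": 0, "y": 0, "z": 0, "hand": 3.5},
    {"wx": 0, "wy": 0, "wz": 0, "x": 0, "y": 0, "z": 4, "hand": 3.5},
    {"wx": 0, "wy": 0, "wz": 0, "x": 0, "y": 0, "z": 5, "hand": 3.5},
    {"wx": 0, "wy": 0, "wz": 0.02, "x": 0.3, "y": -5, "z": 2, "hand": 4.5},
    {"wx": 0, "wy": 0, "wz": 0.02, "x": 0.3, "y": -5.7, "z": 0, "hand": 4.5},
    {"wx": 0, "wy": 0, "wz": 0.02, "x": 0.3, "y": -5.7, "z": 0, "hand": 4.5},
    {"wx": 0, "wy": 0, "wz": 0.02, "x": 0.3, "y": -5.7, "z": 0, "hand": 4.5},
    {"wx": 0, "wy": 0, "wz": 0.02, "x": 0.3, "y": -5.5, "z": 0, "hand": 4.5},
    {"wx": 0, "wy": 0, "wz": 0, "x": 0.3, "y": -4, "z": 0, "hand": 4.5},
    {"wx": 0, "wy": 0, "wz": 0, "x": 0, "y": 0, "z": 0, "hand": 4.5},
  ],
)

```text
t: 13.25
eef_pos: [0.4561, -0.1409, 0.1449]
tcp_rot: [2.142, 0.192, -2.102]
contact_force: [0.1, 0.8, -0.1]
gripper_width: 0.0449
```

Run:
```python
from seg import *
board("wrist","w9.png"); st(); need(.454,-.1535,.0255,10.8)
```

```text
board z 0.018062280772612543
obj 4245 px [141. 180.] ctr [437.6  -2. ] LxW 156 18 yaw 9.5 z 0.0323
obj 4434 px [334. 202.] ctr [ 454.3 -153.7] LxW 99 31 yaw 10.8 z 0.023
obj 3768 px [509. 219.] ctr [ 457.  -294.7] LxW 154 19 yaw -10.7 z 0.0319
t 13.3 pos [ 0.4562 -0.1389  0.1448] x [ 0.019 -0.002 -1.   ] y [ 0.187 -0.982  0.005] F [-0.8  0.9  0. ] w 0.0448 q [ 0.35  0.18 -0.15  2.05  0.03  0.88 -1.21]
need cm [ -0.22  -1.46 -11.93] w [0.002 0.019 0.   ] F [-0.8  0.9  0. ] grip 0.0448 z 0.1448 t 13.3 q7 -1.21
```

View pics/w9.png

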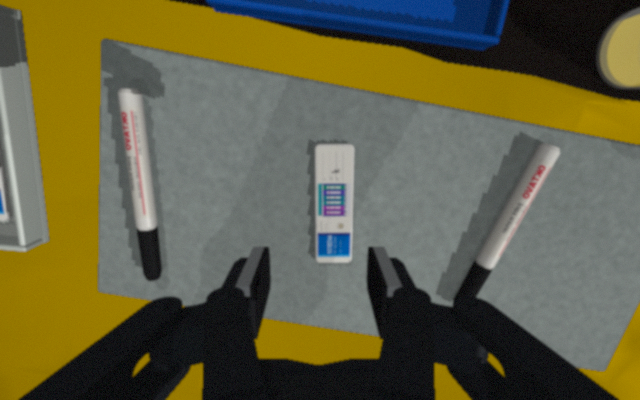

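move_arm(
  increments=[
    {"wx": 0, "wy": 0.019, "wz": 0, "x": -0.2, "y": -1.5, "z": -4.5, "hand": 4.5},
    {"wx": 0, "wy": 0, "wz": 0, "x": 0, "y": 0, "z": -4, "hand": 4.2},
    {"wx": 0, "wy": 0, "wz": 0, "x": 0, "y": 0, "z": -1, "hand": 4},
    {"wx": 0, "wy": 0, "wz": 0, "x": 0, "y": 0, "z": 0, "hand": 4},
  ],
)

```text
t: 13.8
eef_pos: [0.4572, -0.1492, 0.0504]
tcp_rot: [2.124, 0.207, -2.111]
contact_force: [-0.7, 0.5, 0.1]
gripper_width: 0.0403
```

Run:
```python
from seg import *
need(.4541,-.1537,.0255,10.8)
```

```text
need cm [-0.31 -0.45 -2.49] w [ 0.001  0.006 -0.008] F [-0.7  0.5  0.1] grip 0.0403 z 0.0504 t 13.8 q7 -1.22
```

move_arm(
  increments=[
    {"wx": 0, "wy": 0.006, "wz": -0.008, "x": -0.3, "y": -0.45, "z": -1.0, "hand": 4},
    {"wx": 0, "wy": 0, "wz": 0, "x": 0, "y": 0, "z": -0.8, "hand": 3.8},
    {"wx": 0, "wy": 0, "wz": 0, "x": 0, "y": 0, "z": -0.3, "hand": 3.8},
    {"wx": 0, "wy": 0, "wz": 0, "x": 0, "y": 0, "z": 0, "hand": 3.8},
  ],
)

```text
t: 14.3
eef_pos: [0.4567, -0.1538, 0.0311]
tcp_rot: [2.127, 0.198, -2.115]
contact_force: [0.7, 0.2, 1.0]
gripper_width: 0.0379
```

Run:
```python
from seg import *
need(.4541,-.1537,.0255,10.8)
```

```text
need cm [-0.26  0.01 -0.56] w [ 0.002  0.006 -0.   ] F [0.7 0.2 1. ] grip 0.0379 z 0.0311 t 14.3 q7 -1.22
```

move_arm(
  increments=[
    {"wx": 0, "wy": 0.006, "wz": 0, "x": -0.2, "y": 0, "z": -0.5, "hand": 3.7},
    {"wx": 0, "wy": 0, "wz": 0, "x": 0, "y": 0, "z": -0.1, "hand": 3.6},
    {"wx": 0, "wy": 0, "wz": 0, "x": 0, "y": 0, "z": 0, "hand": 3.6},
  ],
)

```text
t: 14.68
eef_pos: [0.4547, -0.1539, 0.0251]
tcp_rot: [2.121, 0.198, -2.122]
contact_force: [-1.0, 0.7, 1.9]
gripper_width: 0.0356
```

Run:
```python
from seg import *
need(.4541,-.1537,.0255,10.8)
```

```text
need cm [-0.06  0.02  0.04] w [ 0.003 -0.    -0.   ] F [-1.   0.7  1.9] grip 0.0356 z 0.0251 t 14.68 q7 -1.23
```

move_arm(
  increments=[
    {"wx": 0, "wy": 0, "wz": 0, "x": 0, "y": 0, "z": 0, "hand": 1.5},
    {"wx": 0, "wy": 0, "wz": 0, "x": 0, "y": 0, "z": 0, "hand": 1.5},
    {"wx": 0, "wy": 0, "wz": 0, "x": 0, "y": 0, "z": 0, "hand": 1.5},
    {"wx": 0, "wy": 0, "wz": 0, "x": 0, "y": 0, "z": 3, "hand": 1.5},
    {"wx": 0, "wy": 0, "wz": 0, "x": 0, "y": 0, "z": 4, "hand": 1.5},
    {"wx": 0, "wy": 0, "wz": -0.02, "x": -0.3, "y": 5.5, "z": 1, "hand": 1.5},
    {"wx": 0, "wy": 0, "wz": -0.02, "x": -0.3, "y": 5.7, "z": 0, "hand": 1.5},
    {"wx": 0, "wy": 0, "wz": -0.02, "x": -0.3, "y": 5.7, "z": 0, "hand": 1.5},
    {"wx": 0, "wy": 0, "wz": -0.02, "x": -0.3, "y": 5.5, "z": 0, "hand": 1.5},
    {"wx": 0, "wy": 0, "wz": -0.02, "x": -0.3, "y": 5, "z": 0, "hand": 1.5},
    {"wx": 0, "wy": 0, "wz": 0, "x": 0, "y": 2.5, "z": 0, "hand": 1.5},
    {"wx": 0, "wy": 0, "wz": 0, "x": 0, "y": 0, "z": 0, "hand": 1.5},
  ],
)

```text
t: 16.18
eef_pos: [0.44, 0.1533, 0.1091]
tcp_rot: [2.187, 0.087, -2.172]
contact_force: [-0.6, -1.2, -0.8]
gripper_width: 0.0284
```

Run:
```python
from seg import *
p,d,m=shot("wrist","w10.png"); st(); need(.437,.1557,.033,4.9)
P=cloud(d,m); comps((P[...,2]>.016)&(P[...,2]<.024)&(P[...,1]>.08)&(P[...,1]<.23),.019,m,P,"c",300)
```

```text
t 16.23 pos [0.4399 0.1518 0.1089] x [ 0.006 -0.002 -1.   ] y [ 0.079 -0.997  0.002] F [ 0.1 -0.4 -0.4] w 0.0287 q [-0.14  0.23 -0.33  2.1   0.11  0.82 -2.02]
need cm [-0.29  0.39 -7.59] w [0.002 0.006 0.007] F [ 0.1 -0.4 -0.4] grip 0.0287 z 0.1089 t 16.23 q7 -2.02
c 1102 px [377. 128.] ctr [460.6 158.3] LxW 166 132 yaw 4.5 z 0.0202
c 759 px [219. 185.] ctr [444.5 222.8] LxW 160 5 yaw 4.7 z 0.0201
c 3052 px [364. 190.] ctr [448.7 127.9] LxW 81 31 yaw 4.8 z 0.019
c 3381 px [270. 193.] ctr [442.5 185.6] LxW 83 30 yaw 3.5 z 0.019
```

View pics/w10.png

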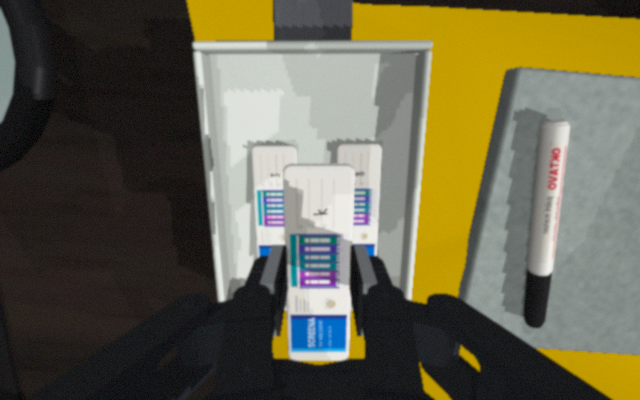

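move_arm(
  increments=[
    {"wx": 0, "wy": 0.006, "wz": 0.007, "x": -0.3, "y": 0.6, "z": -2.5, "hand": 1.5},
    {"wx": 0, "wy": 0, "wz": 0, "x": 0, "y": 0, "z": -2.5, "hand": 1.5},
    {"wx": 0, "wy": 0, "wz": 0, "x": 0, "y": 0, "z": -1, "hand": 1.5},
    {"wx": 0, "wy": 0, "wz": 0, "x": 0, "y": 0, "z": 0, "hand": 1.5},
  ],
)

```text
t: 16.73
eef_pos: [0.4382, 0.1506, 0.0475]
tcp_rot: [2.181, 0.077, -2.179]
contact_force: [-0.3, 0.0, -1.0]
gripper_width: 0.0285
```

Run:
```python
from seg import *
need(.437,.1568,.031,4.9)
```

```text
need cm [-0.12  0.62 -1.65] w [0.006 0.001 0.009] F [-0.3  0.  -1. ] grip 0.0285 z 0.0475 t 16.73 q7 -2.08
```

move_arm(
  increments=[
    {"wx": 0.006, "wy": 0, "wz": 0.009, "x": -0.1, "y": 0.6, "z": -0.8, "hand": 1.5},
    {"wx": 0, "wy": 0, "wz": 0, "x": 0, "y": 0.1, "z": -0.6, "hand": 1.5},
    {"wx": 0, "wy": 0, "wz": 0, "x": 0, "y": 0, "z": 0, "hand": 1.5},
  ],
)

```text
t: 17.1
eef_pos: [0.4385, 0.1577, 0.0341]
tcp_rot: [2.183, 0.093, -2.175]
contact_force: [-0.8, -0.3, 0.1]
gripper_width: 0.0285
```

Run:
```python
from seg import *
need(.437,.1568,.031,4.9)
```

```text
need cm [-0.15 -0.09 -0.31] w [-0.001  0.004  0.001] F [-0.8 -0.3  0.1] grip 0.0285 z 0.0341 t 17.1 q7 -2.09
```

move_arm(
  increments=[
    {"wx": 0, "wy": 0, "wz": 0, "x": 0, "y": 0, "z": -0.3, "hand": 1.5},
    {"wx": 0, "wy": 0, "wz": 0, "x": 0, "y": 0, "z": 0, "hand": 3.5},
    {"wx": 0, "wy": 0, "wz": 0, "x": 0, "y": 0, "z": 0, "hand": 3.5},
    {"wx": 0, "wy": 0, "wz": 0, "x": 0, "y": 0, "z": 4, "hand": 3.5},
    {"wx": 0, "wy": 0, "wz": 0, "x": 0, "y": 0, "z": 5, "hand": 3.5},
    {"wx": 0, "wy": 0, "wz": 0, "x": 0, "y": -4, "z": 3, "hand": 3.5},
    {"wx": 0, "wy": 0, "wz": 0.04, "x": 0, "y": -5.5, "z": 1, "hand": 3.5},
    {"wx": 0, "wy": 0, "wz": 0.04, "x": 0, "y": -5, "z": 0, "hand": 3.5},
    {"wx": 0, "wy": 0, "wz": 0, "x": 0, "y": 0, "z": 0, "hand": 3.5},
  ],
)

```text
t: 18.23
eef_pos: [0.4391, 0.0095, 0.1672]
tcp_rot: [2.143, 0.183, -2.123]
contact_force: [0.2, 2.0, -1.1]
gripper_width: 0.0349
```

Run:
```python
from seg import *
board("wrist","w11.png"); st(); need(.4375,-.002,.0,9.5)
p,d,m=shot("wrist")
P=cloud(d,m); comps((P[...,2]>.016)&(P[...,2]<.03)&(P[...,1]>.09)&(P[...,1]<.22),.022,m,P,"c",300)
```

```text
board z 0.018006310317505547
obj 3084 px [335. 186.] ctr [437.6  -3.9] LxW 155 16 yaw 9.5 z 0.0325
obj 1059 px [625. 277.] ctr [ 410.7 -287.3] LxW 63 23 yaw -9.2 z 0.0296
t 18.27 pos [0.4394 0.0117 0.1673] x [ 0.01   0.003 -1.   ] y [ 0.173 -0.985 -0.001] F [-0.5  0.3 -0. ] w 0.0352 q [ 0.1   0.1  -0.24  2.1   0.03  0.94 -1.55]
need cm [ -0.19  -1.37 -16.73] w [-0.003  0.01  -0.008] F [-0.5  0.3 -0. ] grip 0.0352 z 0.1673 t 18.27 q7 -1.55
c 481 px [148.  29.] ctr [543.2 163.6] LxW 119 2 yaw -85.3 z 0.0237
c 458 px [234.  84.] ctr [511.2  94. ] LxW 85 4 yaw 5.2 z 0.0235
c 11788 px [155. 161.] ctr [437.8 153.7] LxW 100 88 yaw 4.6 z 0.0195
c 1359 px [127. 227.] ctr [373.4 161.3] LxW 137 43 yaw 78.3 z 0.0235
```

View pics/w11.png

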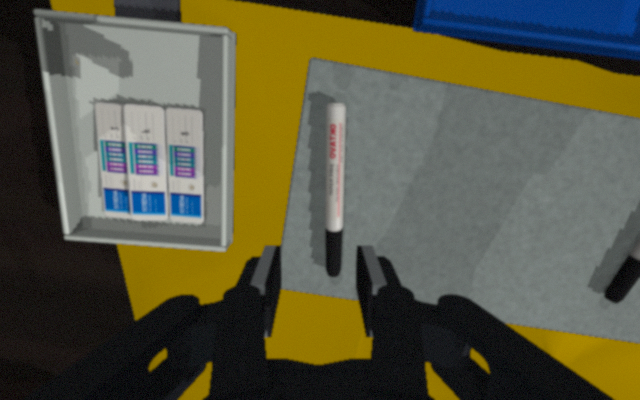

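move_arm(
  increments=[
    {"wx": 0, "wy": 0.01, "wz": -0.008, "x": -0.2, "y": -1.5, "z": -5, "hand": 3.2},
    {"wx": 0, "wy": 0, "wz": 0, "x": 0, "y": 0, "z": -4.5, "hand": 3.2},
    {"wx": 0, "wy": 0, "wz": 0, "x": 0, "y": 0, "z": -2, "hand": 3.2},
    {"wx": 0, "wy": 0, "wz": 0, "x": 0, "y": 0, "z": 0, "hand": 3.2},
  ],
)

```text
t: 18.82
eef_pos: [0.4391, 0.005, 0.05]
tcp_rot: [2.135, 0.197, -2.127]
contact_force: [0.2, 0.2, 0.6]
gripper_width: 0.0316
```

Run:
```python
from seg import *
p,d,m=shot("wrist"); P=cloud(d,m); reg=(P[...,0]<.54)&(P[...,0]>.33)&(P[...,1]<.05)&(P[...,1]>-.1)&(P[...,2]>.021)&(P[...,2]<.04)
comps(reg,.028,m,P,"o",300)
need(.4375,-.003,.029,9.5)
```

```text
o 7920 px [338. 224.] ctr [442.9  -2.7] LxW 145 15 yaw 9.5 z 0.0326
need cm [-0.23 -0.81 -2.18] w [-0.007  0.005 -0.013] F [ 0.1  0.3 -0. ] grip 0.0318 z 0.0508 t 18.88 q7 -1.59
```

move_arm(
  increments=[
    {"wx": -0.007, "wy": 0.005, "wz": -0.013, "x": -0.2, "y": -0.8, "z": -1.0, "hand": 3.2},
    {"wx": 0, "wy": 0, "wz": 0, "x": 0, "y": 0, "z": -1.0, "hand": 3.2},
    {"wx": 0, "wy": 0, "wz": 0, "x": 0, "y": 0, "z": -0.2, "hand": 3.2},
    {"wx": 0, "wy": 0, "wz": 0, "x": 0, "y": 0, "z": 0, "hand": 3.2},
  ],
)

```text
t: 19.38
eef_pos: [0.4401, -0.0023, 0.0297]
tcp_rot: [2.14, 0.177, -2.129]
contact_force: [-0.1, 1.0, -0.3]
gripper_width: 0.0324
```

Run:
```python
from seg import *
need(.4375,-.003,.029,9.5)
```

```text
need cm [-0.26 -0.07 -0.07] w [ 0.     0.005 -0.   ] F [-0.1  1.  -0.3] grip 0.0324 z 0.0297 t 19.38 q7 -1.61
```

move_arm(
  increments=[
    {"wx": 0, "wy": 0, "wz": 0, "x": 0, "y": 0, "z": 0, "hand": 0.3},
    {"wx": 0, "wy": 0, "wz": 0, "x": 0, "y": 0, "z": 0, "hand": 0.3},
    {"wx": 0, "wy": 0, "wz": 0, "x": 0, "y": 0, "z": 0, "hand": 0.3},
    {"wx": 0, "wy": 0, "wz": 0, "x": 0, "y": 0, "z": 5, "hand": 0.3},
    {"wx": 0, "wy": 0, "wz": 0.18, "x": 0, "y": -2, "z": 5, "hand": 0.3},
    {"wx": 0, "wy": 0, "wz": 0.18, "x": 2, "y": -2, "z": 1, "hand": 0.3},
    {"wx": 0, "wy": 0, "wz": 0.18, "x": 3, "y": -2, "z": 0, "hand": 0.3},
    {"wx": 0, "wy": 0, "wz": 0.18, "x": 3, "y": -2, "z": 0, "hand": 0.3},
    {"wx": 0, "wy": 0, "wz": 0.18, "x": 3, "y": -2, "z": 0, "hand": 0.3},
    {"wx": 0, "wy": 0, "wz": 0.18, "x": 3, "y": -2, "z": 0, "hand": 0.3},
    {"wx": 0, "wy": 0, "wz": 0.18, "x": 3, "y": -1.5, "z": 0, "hand": 0.3},
    {"wx": 0, "wy": 0, "wz": 0, "x": 0, "y": 0, "z": 0, "hand": 0.3},
  ],
)

```text
t: 20.88
eef_pos: [0.6139, -0.1423, 0.1437]
tcp_rot: [1.29, 1.156, -1.278]
contact_force: [-0.4, 0.0, -0.1]
gripper_width: 0.0131
```

Run:
```python
from seg import *
p,d,m=shot("wrist","w12.png"); st(); need(.63,-.139,.03,93.2)
p,d,m=shot("top","t12.png"); P=cloud(d,m)
```

```text
t 20.93 pos [ 0.6126 -0.1413  0.1435] x [ 0.005  0.003 -1.   ] y [ 0.995 -0.103  0.005] F [-0.8 -0.6 -0. ] w 0.013 q [ 0.42  0.46 -0.34  1.69  0.17  1.02 -0.08]
need cm [  1.74   0.23 -11.35] w [-0.004  0.005  0.159] F [-0.8 -0.6 -0. ] grip 0.013 z 0.1435 t 20.93 q7 -0.08
```

View pics/w12.png

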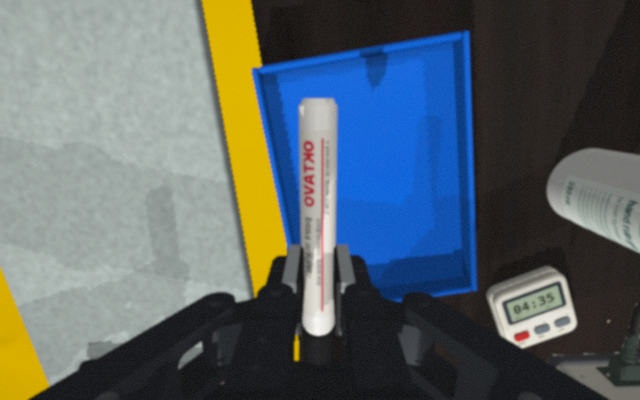

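View pics/t12.png

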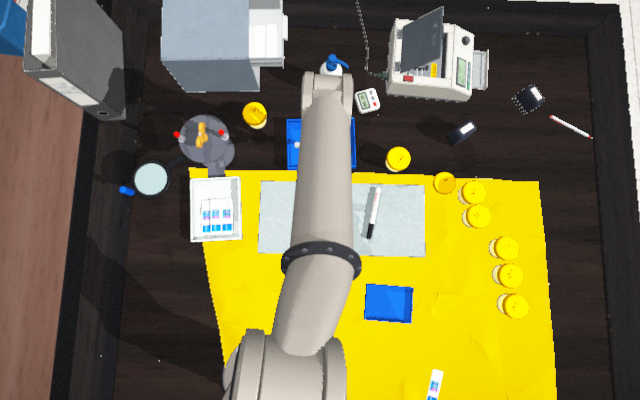

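Run:
```python
from seg import *
p,d,m=shot("wrist"); P=cloud(d,m)
hsv=cv2.cvtColor(p,cv2.COLOR_RGB2HSV); b=(hsv[...,0]>100)&(hsv[...,0]<125)&(hsv[...,1]>150)&(P[...,2]>.031)&(P[...,2]<.037)
Q=P[b][:,:2]; Q=Q[(Q[:,1]>-.3)&(Q[:,1]<0)]
r=cv2.minAreaRect(Q.astype(np.float32)*1000); print(r, len(Q))
```

```text
((659.4887084960938, -136.19891357421875), (149.19139099121094, 199.68980407714844), 3.039344549179077) 4899
```

move_arm(
  increments=[
    {"wx": 0, "wy": 0, "wz": 0.16, "x": 2.1, "y": 0.4, "z": -2, "hand": 0.3},
    {"wx": 0, "wy": 0, "wz": 0, "x": 0, "y": 0, "z": -3, "hand": 0.3},
    {"wx": 0, "wy": 0, "wz": 0, "x": 0, "y": 0, "z": -2, "hand": 0.3},
    {"wx": 0, "wy": 0, "wz": 0, "x": 0, "y": 0, "z": 0, "hand": 0.3},
  ],
)

```text
t: 21.52
eef_pos: [0.6302, -0.1329, 0.0734]
tcp_rot: [1.165, 1.239, -1.158]
contact_force: [0.2, -0.9, 0.0]
gripper_width: 0.013
```

Run:
```python
from seg import *
need(.6345,-.1375,.028,93)
```

```text
need cm [ 0.43 -0.46 -4.54] w [-0.003  0.003 -0.012] F [ 0.2 -0.9  0. ] grip 0.013 z 0.0734 t 21.52 q7 0.02
```

move_arm(
  increments=[
    {"wx": 0, "wy": 0, "wz": -0.01, "x": 0.4, "y": -0.5, "z": -2, "hand": 0.3},
    {"wx": 0, "wy": 0, "wz": 0, "x": 0, "y": 0, "z": -2, "hand": 0.3},
    {"wx": 0, "wy": 0, "wz": 0, "x": 0, "y": 0, "z": -0.6, "hand": 0.3},
    {"wx": 0, "wy": 0, "wz": 0, "x": 0, "y": 0, "z": 0, "hand": 0.3},
  ],
)

```text
t: 22.02
eef_pos: [0.6355, -0.1386, 0.0263]
tcp_rot: [1.174, 1.23, -1.165]
contact_force: [0.8, -0.2, 2.8]
gripper_width: 0.0126
```

Run:
```python
from seg import *
need(.6345,-.1375,.028,93)
```

```text
need cm [-0.1   0.11  0.17] w [-0.002  0.006 -0.001] F [ 0.8 -0.2  2.8] grip 0.0126 z 0.0263 t 22.02 q7 -0.0
```

move_arm(
  increments=[
    {"wx": 0, "wy": 0, "wz": 0, "x": 0, "y": 0, "z": 0, "hand": 3},
    {"wx": 0, "wy": 0, "wz": 0, "x": 0, "y": 0, "z": 0, "hand": 3},
    {"wx": 0, "wy": 0, "wz": 0, "x": 0, "y": 0, "z": 4, "hand": 3},
    {"wx": 0, "wy": 0, "wz": 0, "x": 0, "y": 0, "z": 5, "hand": 3},
    {"wx": 0, "wy": 0, "wz": 0.18, "x": -2, "y": -2, "z": 3, "hand": 3},
    {"wx": 0, "wy": 0, "wz": 0.18, "x": -3, "y": -2.5, "z": 1, "hand": 3},
    {"wx": 0, "wy": 0, "wz": 0.18, "x": -3, "y": -2.5, "z": 0, "hand": 3},
    {"wx": 0, "wy": 0, "wz": 0.18, "x": -3, "y": -2.5, "z": 0, "hand": 3},
    {"wx": 0, "wy": 0, "wz": 0.18, "x": -3, "y": -2.5, "z": 0, "hand": 3},
    {"wx": 0, "wy": 0, "wz": 0.18, "x": -3, "y": -2.5, "z": 0, "hand": 3},
    {"wx": 0, "wy": 0, "wz": 0.18, "x": -1, "y": -1, "z": 0, "hand": 3},
    {"wx": 0, "wy": 0, "wz": 0, "x": 0, "y": 0, "z": 0, "hand": 3},
  ],
)

```text
t: 23.52
eef_pos: [0.4515, -0.2975, 0.1663]
tcp_rot: [0.177, 1.554, -0.167]
contact_force: [-0.4, 0.4, -0.2]
gripper_width: 0.0301
```

Run:
```python
from seg import *
board("wrist","w13.png"); st(); need(.457,-.295,.029,169.3)
```

```text
board z 0.018106414243043184
obj 3085 px [323. 187.] ctr [ 458.9 -292.5] LxW 156 16 yaw -10.6 z 0.0324
t 23.57 pos [ 0.452  -0.2969  0.1664] x [ 0.01   0.005 -1.   ] y [0.217 0.976 0.007] F [0.  0.7 0.8] w 0.0299 q [ 1.01  0.32 -0.61  1.87  0.2   1.01  1.68]
need cm [  0.5    0.19 -13.74] w [-0.005  0.01   0.032] F [0.  0.7 0.8] grip 0.0299 z 0.1664 t 23.57 q7 1.68
```

View pics/w13.png

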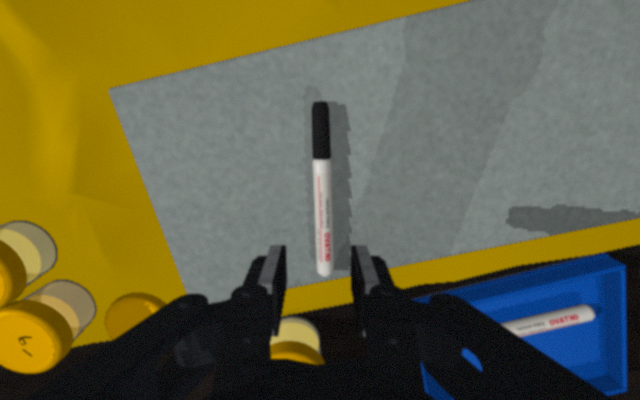

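move_arm(
  increments=[
    {"wx": -0.005, "wy": 0.01, "wz": 0.03, "x": 0.6, "y": 0.4, "z": -5, "hand": 3},
    {"wx": 0, "wy": 0, "wz": 0, "x": 0, "y": 0, "z": -5, "hand": 3},
    {"wx": 0, "wy": 0, "wz": 0, "x": 0, "y": 0, "z": -1.5, "hand": 3},
    {"wx": 0, "wy": 0, "wz": 0, "x": 0, "y": 0, "z": 0, "hand": 3},
  ],
)

```text
t: 24.08
eef_pos: [0.4642, -0.2904, 0.052]
tcp_rot: [0.149, 1.557, -0.152]
contact_force: [0.0, -0.4, 1.1]
gripper_width: 0.0301
```

Run:
```python
from seg import *
p,d,m=shot("wrist"); P=cloud(d,m); reg=(P[...,0]<.55)&(P[...,0]>.33)&(P[...,1]<-.2)&(P[...,1]>-.4)&(P[...,2]>.021)&(P[...,2]<.04)
comps(reg,.028,m,P,"o",300)
need(.4585,-.293,.029,169.4)
```

```text
o 8352 px [309. 215.] ctr [ 458.5 -292.7] LxW 155 15 yaw -10.8 z 0.0325
need cm [-0.61 -0.24 -2.37] w [0.004 0.009 0.007] F [0.1 0.8 0.5] grip 0.0302 z 0.0527 t 24.12 q7 1.56
```

move_arm(
  increments=[
    {"wx": 0.004, "wy": 0.009, "wz": 0.005, "x": -0.6, "y": -0.25, "z": -1.2, "hand": 3},
    {"wx": 0, "wy": 0, "wz": 0, "x": 0, "y": 0, "z": -1.0, "hand": 3},
    {"wx": 0, "wy": 0, "wz": 0, "x": 0, "y": 0, "z": -0.2, "hand": 3},
    {"wx": 0, "wy": 0, "wz": 0, "x": 0, "y": 0, "z": 0, "hand": 3},
  ],
)

```text
t: 24.62
eef_pos: [0.4606, -0.2952, 0.0308]
tcp_rot: [0.145, 1.56, -0.15]
contact_force: [0.2, 0.3, -1.0]
gripper_width: 0.0302
```

Run:
```python
from seg import *
need(.4585,-.2927,.029,169.3)
```

```text
need cm [-0.21  0.25 -0.18] w [0.004 0.005 0.001] F [ 0.2  0.3 -1. ] grip 0.0302 z 0.0308 t 24.62 q7 1.55
```

move_arm(
  increments=[
    {"wx": 0.004, "wy": 0.005, "wz": 0, "x": -0.1, "y": 0.25, "z": -0.2, "hand": 3},
    {"wx": 0, "wy": 0, "wz": 0, "x": 0, "y": 0, "z": 0, "hand": 0.3},
    {"wx": 0, "wy": 0, "wz": 0, "x": 0, "y": 0, "z": 0, "hand": 0.3},
    {"wx": 0, "wy": 0, "wz": 0, "x": 0, "y": 0, "z": 0, "hand": 0.3},
    {"wx": 0, "wy": 0, "wz": 0, "x": 0, "y": 0, "z": 5, "hand": 0.3},
    {"wx": 0, "wy": 0, "wz": -0.18, "x": 0, "y": 1.5, "z": 5, "hand": 0.3},
    {"wx": 0, "wy": 0, "wz": -0.18, "x": 3.5, "y": 2.3, "z": 1, "hand": 0.3},
    {"wx": 0, "wy": 0, "wz": -0.18, "x": 3.5, "y": 2.3, "z": 0, "hand": 0.3},
    {"wx": 0, "wy": 0, "wz": -0.18, "x": 3.5, "y": 2.3, "z": 0, "hand": 0.3},
    {"wx": 0, "wy": 0, "wz": -0.18, "x": 3.5, "y": 2.3, "z": 0, "hand": 0.3},
    {"wx": 0, "wy": 0, "wz": -0.18, "x": 3.5, "y": 2.3, "z": 0, "hand": 0.3},
    {"wx": 0, "wy": 0, "wz": -0.18, "x": 3.5, "y": 2.3, "z": 0, "hand": 0.3},
  ],
)

```text
t: 26.12
eef_pos: [0.6717, -0.1398, 0.1426]
tcp_rot: [1.154, 1.24, -1.153]
contact_force: [-0.3, -0.8, -0.7]
gripper_width: 0.0135
```

Run:
```python
from seg import *
p,d,m=shot("wrist","w14.png"); st(); need(.6845,-.135,.027,93)
```

```text
t 26.18 pos [ 0.6768 -0.1329  0.1429] x [ 0.009  0.003 -1.   ] y [0.997 0.077 0.009] F [5.4 4.  0.5] w 0.0129 q [ 0.38  0.56 -0.36  1.53  0.21  1.08  0.05]
need cm [  0.77  -0.21 -11.59] w [-0.003  0.009 -0.025] F [5.4 4.  0.5] grip 0.0129 z 0.1429 t 26.18 q7 0.05
```

View pics/w14.png

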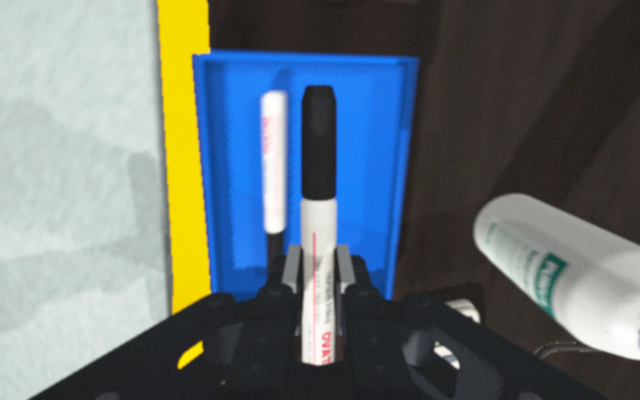

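Run:
```python
from seg import *
d=np.load("pics/top0.npy"); m=robot.camera_model("top"); P=cloud(d,m)
print(P[55:100:6,330].round(3).tolist()); print(P[100,366].round(3))
need(.6845,-.135,.027,93)
```

```text
[[0.846, -0.156, 0.188], [0.83, -0.156, 0.188], [0.827, -0.157, 0.161], [0.821, -0.158, 0.14], [0.814, -0.159, 0.119], [0.808, -0.16, 0.092], [0.808, -0.162, 0.052], [0.813, -0.164, -0.003]]
[ 0.8   -0.273  0.013]
need cm [  0.77  -0.21 -11.59] w [-0.003  0.009 -0.025] F [5.4 4.  0.5] grip 0.0129 z 0.1429 t 26.18 q7 0.05
```

move_arm(
  increments=[
    {"wx": 0, "wy": 0.009, "wz": -0.025, "x": 0.2, "y": -0.3, "z": -4, "hand": 0.3},
    {"wx": 0, "wy": 0, "wz": 0, "x": 0, "y": 0, "z": -3, "hand": 0.3},
    {"wx": 0, "wy": 0, "wz": 0, "x": 0, "y": 0, "z": 0, "hand": 0.3},
  ],
)

```text
t: 26.55
eef_pos: [0.6806, -0.1327, 0.0714]
tcp_rot: [1.171, 1.238, -1.164]
contact_force: [-0.4, 0.4, 0.0]
gripper_width: 0.013
```

Run:
```python
from seg import *
need(.6805,-.135,.027,93)
```

```text
need cm [-0.01 -0.23 -4.44] w [-0.004  0.002 -0.005] F [-0.4  0.4  0. ] grip 0.013 z 0.0714 t 26.55 q7 0.01
```

move_arm(
  increments=[
    {"wx": 0, "wy": 0, "wz": 0, "x": 0, "y": -0.2, "z": -2.2, "hand": 0.3},
    {"wx": 0, "wy": 0, "wz": 0, "x": 0, "y": 0, "z": -1.8, "hand": 0.3},
    {"wx": 0, "wy": 0, "wz": 0, "x": 0, "y": 0, "z": -0.4, "hand": 0.3},
    {"wx": 0, "wy": 0, "wz": 0, "x": 0, "y": 0, "z": 0, "hand": 0.3},
  ],
)

```text
t: 27.05
eef_pos: [0.6817, -0.1362, 0.0271]
tcp_rot: [1.172, 1.234, -1.162]
contact_force: [1.0, 1.1, -0.4]
gripper_width: 0.013
```

Run:
```python
from seg import *
need(.6805,-.135,.027,93)
```

```text
need cm [-0.12  0.12 -0.01] w [-0.003  0.005 -0.004] F [ 1.   1.1 -0.4] grip 0.013 z 0.0271 t 27.05 q7 0.0
```

move_arm(
  increments=[
    {"wx": 0, "wy": 0, "wz": 0, "x": 0, "y": 0, "z": 0, "hand": 3},
    {"wx": 0, "wy": 0, "wz": 0, "x": 0, "y": 0, "z": 0, "hand": 3},
    {"wx": 0, "wy": 0, "wz": 0, "x": 0, "y": 0, "z": 5, "hand": 3},
    {"wx": 0, "wy": 0, "wz": 0, "x": 0, "y": 0, "z": 6, "hand": 3},
    {"wx": 0, "wy": 0, "wz": 0, "x": -2, "y": 0, "z": 5.5, "hand": 3},
    {"wx": 0, "wy": 0, "wz": 0, "x": -5, "y": 0, "z": 3, "hand": 3},
    {"wx": 0, "wy": 0, "wz": 0.1, "x": -5, "y": 3, "z": 0, "hand": 3},
    {"wx": 0, "wy": 0, "wz": 0.1, "x": -4, "y": 4.5, "z": 0, "hand": 3},
    {"wx": 0, "wy": 0, "wz": 0.1, "x": -2, "y": 5.5, "z": 0, "hand": 3},
    {"wx": 0, "wy": 0, "wz": 0.1, "x": -2, "y": 5.5, "z": 0, "hand": 3},
    {"wx": 0, "wy": 0, "wz": 0.1, "x": 0, "y": 5.5, "z": 0, "hand": 3},
    {"wx": 0, "wy": 0, "wz": 0.1, "x": 0, "y": 4.5, "z": 0, "hand": 3},
  ],
)

```text
t: 28.55
eef_pos: [0.4776, 0.1521, 0.2363]
tcp_rot: [0.716, 1.434, -0.691]
contact_force: [1.1, 0.2, 1.1]
gripper_width: 0.0299
```

Run:
```python
from seg import *
p,d,m=shot("wrist","w15.png"); st(); need(.48,.345,.25,130)
```

```text
t 28.6 pos [0.4767 0.1597 0.2369] x [ 0.024  0.012 -1.   ] y [0.779 0.627 0.026] F [0.2 5.5 0.8] w 0.0299 q [ 0.2   0.16 -0.68  1.89  0.11  1.1   0.16]
need cm [ 0.33 18.53  1.31] w [-0.012  0.024  0.02 ] F [0.2 5.5 0.8] grip 0.0299 z 0.2369 t 28.6 q7 0.16
```

View pics/w15.png

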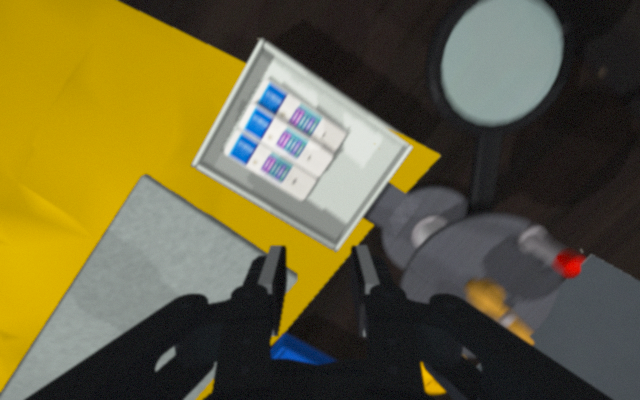

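move_arm(
  increments=[
    {"wx": -0.01, "wy": 0.02, "wz": 0.02, "x": 0, "y": 5, "z": 1, "hand": 4},
    {"wx": 0, "wy": 0, "wz": 0, "x": 0, "y": 4, "z": 0, "hand": 4},
    {"wx": 0, "wy": 0, "wz": 0, "x": 0, "y": 0, "z": 0, "hand": 4},
  ],
)

```text
t: 28.98
eef_pos: [0.4763, 0.2538, 0.2491]
tcp_rot: [0.684, 1.456, -0.675]
contact_force: [-0.1, -0.4, -0.1]
gripper_width: 0.0397
```

Run:
```python
from seg import *
p,d,m=shot("wrist","w16.png"); st(); P=cloud(d,m)
hsv=cv2.cvtColor(p,cv2.COLOR_RGB2HSV); b=(hsv[...,0]>100)&(hsv[...,0]<125)&(hsv[...,1]>150)&(P[...,2]>.1)&(P[...,2]<.2)&(P[...,1]>.2)
comps(b,.168,m,P,"knob",20)
Q=P[b]; print(Q[:,2].max() if len(Q) else 0); T=Q[Q[:,2]>.164]; print(T.mean(0),np.ptp(T,0))
z=P[...,2]; comps((z>.105)&(z<.125)&(P[...,1]>.2)&(P[...,0]<.6),.118,m,P,"lens",500)
comps((z>.17)&(z<.19),.18,m,P,"posts",30)
ye=(hsv[...,0]>10)&(hsv[...,0]<25)&(hsv[...,1]>120)&(z>.15)&(z<.185)
comps(ye,.175,m,P,"nut",30)
```

```text
t 29.02 pos [0.4769 0.2519 0.2491] x [ 0.008  0.001 -1.   ] y [0.766 0.642 0.007] F [-1.1 -0.3  0.8] w 0.0399 q [ 0.05  0.24 -0.73  1.78  0.18  1.18 -0.03]
knob 1126 px [422. 101.] ctr [479.8 352.6] LxW 29 18 yaw 40.1 z 0.1665
0.1698040050172347
[0.48356441 0.35663786 0.16765377] [0.01766514 0.01741251 0.00578917]
lens 13295 px [402. 175.] ctr [528.  307.1] LxW 119 110 yaw -4.5 z 0.1184
```

View pics/w16.png

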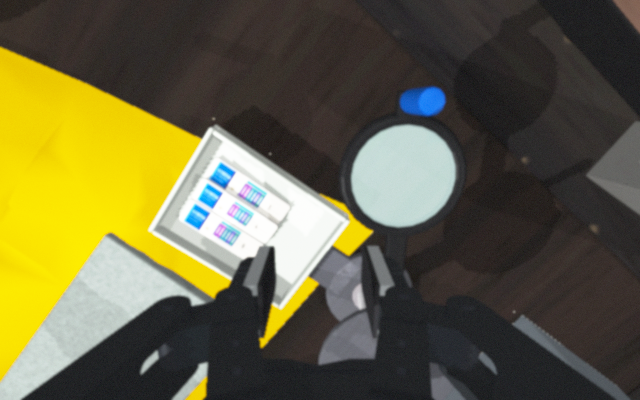

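Run:
```python
from seg import *
need(.4836,.3566,.195,128.3)
```

```text
need cm [ 0.67 10.47 -5.41] w [-0.001  0.008 -0.029] F [-1.1 -0.3  0.8] grip 0.0399 z 0.2491 t 29.02 q7 -0.03
```

move_arm(
  increments=[
    {"wx": 0, "wy": 0, "wz": 0, "x": 0.3, "y": 4.5, "z": 0, "hand": 4},
    {"wx": 0, "wy": 0, "wz": 0, "x": 0.2, "y": 4.5, "z": 0, "hand": 4},
    {"wx": 0, "wy": 0, "wz": 0, "x": 0.2, "y": 1.5, "z": -2, "hand": 4},
    {"wx": 0, "wy": 0, "wz": 0, "x": 0, "y": 0, "z": -3, "hand": 4},
    {"wx": 0, "wy": 0, "wz": 0, "x": 0, "y": 0, "z": 0, "hand": 4},
  ],
)

```text
t: 29.65
eef_pos: [0.489, 0.3493, 0.1987]
tcp_rot: [0.692, 1.443, -0.692]
contact_force: [-0.4, 0.3, 0.0]
gripper_width: 0.0401
```

Run:
```python
from seg import *
need(.4836,.3566,.135,128.3)
```

```text
need cm [-0.54  0.73 -6.37] w [ 0.006  0.012 -0.014] F [-0.4  0.3  0. ] grip 0.0401 z 0.1987 t 29.65 q7 -0.27
```

move_arm(
  increments=[
    {"wx": 0.006, "wy": 0.012, "wz": -0.014, "x": -0.5, "y": 0.7, "z": -1, "hand": 4},
    {"wx": 0, "wy": 0, "wz": 0, "x": 0, "y": 0.1, "z": 0, "hand": 4},
  ],
)

```text
t: 29.9
eef_pos: [0.4854, 0.3562, 0.1901]
tcp_rot: [0.709, 1.45, -0.706]
contact_force: [-0.6, -0.2, 0.2]
gripper_width: 0.0401
```

Run:
```python
from seg import *
p,d,m=shot("wrist","w17.png");need(.4836,.3566,.135,128.3)
```

```text
need cm [-0.25  0.   -5.59] w [-0.001  0.004  0.005] F [ 0.5 -0.3  0.6] grip 0.0401 z 0.1909 t 29.95 q7 -0.3
```

View pics/w17.png

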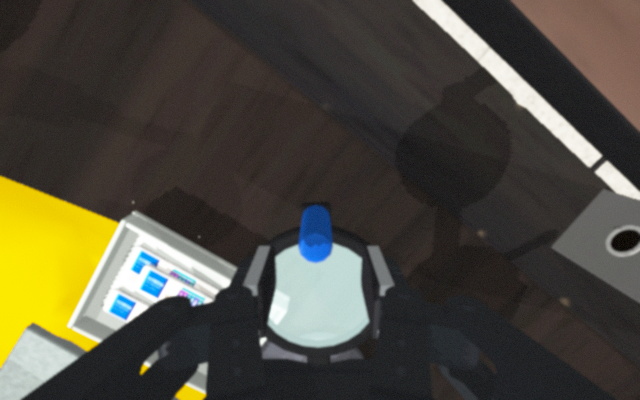

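move_arm(
  increments=[
    {"wx": 0, "wy": 0.004, "wz": 0, "x": -0.2, "y": 0, "z": -2.5, "hand": 4},
    {"wx": 0, "wy": 0, "wz": 0, "x": 0, "y": 0, "z": -2, "hand": 4},
    {"wx": 0, "wy": 0, "wz": 0, "x": 0, "y": 0, "z": -0.6, "hand": 4},
    {"wx": 0, "wy": 0, "wz": 0, "x": 0, "y": 0, "z": 0, "hand": 4},
  ],
)

```text
t: 30.45
eef_pos: [0.4863, 0.3574, 0.1415]
tcp_rot: [0.714, 1.449, -0.703]
contact_force: [-0.0, 0.3, -0.3]
gripper_width: 0.0402
```

Run:
```python
from seg import *
p,d,m=shot("wrist","w18.png");need(.4836,.3566,.135,128.3)
```

```text
need cm [-0.29 -0.1  -0.67] w [-0.005  0.006  0.006] F [ 0.4 -0.6  0. ] grip 0.0402 z 0.1417 t 30.5 q7 -0.34
```

View pics/w18.png

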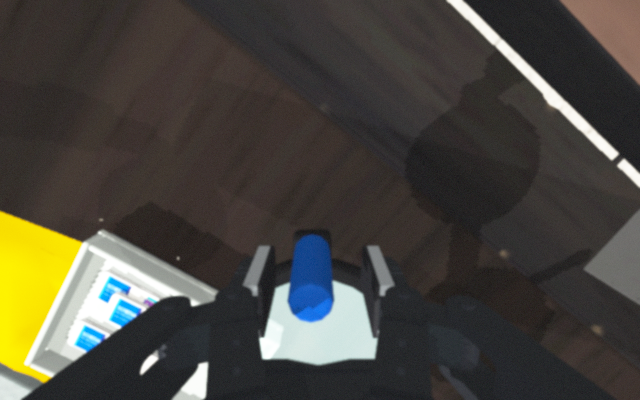

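move_arm(
  increments=[
    {"wx": 0, "wy": 0.006, "wz": 0.006, "x": -0.25, "y": -0.1, "z": -0.6, "hand": 4},
    {"wx": 0, "wy": 0, "wz": 0, "x": 0, "y": 0, "z": 0, "hand": 1},
    {"wx": 0, "wy": 0, "wz": 0, "x": 0, "y": 0, "z": 0, "hand": 1},
    {"wx": 0, "wy": 0, "wz": 0, "x": 0, "y": 0, "z": 0, "hand": 1},
  ],
)

```text
t: 31.0
eef_pos: [0.4845, 0.3572, 0.1369]
tcp_rot: [0.709, 1.455, -0.699]
contact_force: [0.5, 0.2, -1.7]
gripper_width: 0.0165
```

Run:
```python
from seg import *
st()
s=robot.sense(); C=np.array([.631,.170]); v=s["eef_pos"][:2]-C; print(np.linalg.norm(v),np.degrees(np.arctan2(v[1],v[0])))
a0=np.arctan2(v[1],v[0]); r=np.linalg.norm(v); a1=np.radians(184.8); n=8
pp=C+v
for k in range(1,n+1):
    a=a0+(a1-a0)*k/n; q=C+r*np.array([np.cos(a),np.sin(a)]); print(np.round((q-pp)*100,2),round((a1-a0)/n,3),q.round(4)); pp=q
```

```text
t 31.0 pos [0.4845 0.3572 0.1369] x [ 0.001  0.006 -1.   ] y [0.785 0.62  0.005] F [ 0.5  0.2 -1.7] w 0.0165 q [-0.17  0.48 -0.7   1.75  0.35  1.03 -0.33]
0.2377342900437618 128.05070636132734
[-2.2  -1.95] 0.124 [0.4625 0.3377]
[-1.94 -2.21] 0.124 [0.4431 0.3156]
[-1.65 -2.43] 0.124 [0.4265 0.2913]
[-1.34 -2.62] 0.124 [0.4131 0.2651]
[-1.01 -2.76] 0.124 [0.403  0.2374]
[-0.66 -2.87] 0.124 [0.3964 0.2088]
[-0.3  -2.93] 0.124 [0.3935 0.1795]
[ 0.06 -2.94] 0.124 [0.3941 0.1501]
```

move_arm(
  increments=[
    {"wx": 0, "wy": 0, "wz": 0.12, "x": -2.2, "y": -1.95, "z": 0, "hand": 1},
    {"wx": 0, "wy": 0, "wz": 0.12, "x": -1.94, "y": -2.21, "z": 0, "hand": 1},
    {"wx": 0, "wy": 0, "wz": 0.12, "x": -1.65, "y": -2.43, "z": 0, "hand": 1},
    {"wx": 0, "wy": 0, "wz": 0, "x": 0, "y": 0, "z": 0, "hand": 1},
  ],
)

```text
t: 31.5
eef_pos: [0.4264, 0.2893, 0.1369]
tcp_rot: [0.42, 1.531, -0.411]
contact_force: [-1.1, 1.0, -1.2]
gripper_width: 0.017
```

```bash
cat > arc.py <<'E'
from seg import *
st()
s=robot.sense(); C=np.array([.631,.170]); v=s["eef_pos"][:2]-C; r=np.linalg.norm(v);a0=np.arctan2(v[1],v[0])%(2*np.pi); print(r,np.degrees(a0))
r=.2365; a1=np.radians(184.8); n=max(1,int(np.ceil((a1-a0)/.124)))
pp=C+v
for k in range(1,n+1):
    a=a0+(a1-a0)*k/n; q=C+r*np.array([np.cos(a),np.sin(a)]); print(np.round((q-pp)*100,2),round((a1-a0)/n,3)); pp=q
need(q[0],q[1],.137,184.8)
E
python3 arc.py
```

```text
t 31.5 pos [0.4264 0.2893 0.1369] x [ 0.001  0.006 -1.   ] y [0.506 0.863 0.005] F [-1.1  1.  -1.2] w 0.017 q [ 0.01  0.36 -0.83  1.95  0.31  0.96  0.08]
0.2368338319686637 149.7669199480253
[-1.27 -2.6 ] 0.122
[-0.98 -2.72] 0.122
[-0.64 -2.82] 0.122
[-0.29 -2.88] 0.122
[ 0.07 -2.89] 0.122
need cm [-3.10e+00 -1.39e+01  1.00e-02] w [-0.006 -0.001  0.614] F [-1.1  1.  -1.2] grip 0.017 z 0.1369 t 31.5 q7 0.08
```

move_arm(
  increments=[
    {"wx": 0, "wy": 0, "wz": 0.12, "x": -1.27, "y": -2.6, "z": 0, "hand": 1},
    {"wx": 0, "wy": 0, "wz": 0.12, "x": -1, "y": -2.7, "z": 0, "hand": 1},
    {"wx": 0, "wy": 0, "wz": 0.12, "x": -0.65, "y": -2.8, "z": 0, "hand": 1},
    {"wx": 0, "wy": 0, "wz": 0.12, "x": -0.3, "y": -2.9, "z": 0, "hand": 1},
    {"wx": 0, "wy": 0, "wz": 0, "x": 0, "y": 0, "z": 0, "hand": 1},
  ],
)

```text
t: 32.12
eef_pos: [0.3957, 0.178, 0.1369]
tcp_rot: [0.034, 1.57, -0.023]
contact_force: [-1.5, -0.3, 0.1]
gripper_width: 0.0165
```

```bash
python3 arc.py
```

```text
t 32.12 pos [0.3957 0.178  0.1369] x [ 0.001  0.007 -1.   ] y [0.036 0.999 0.007] F [-1.5 -0.3  0.1] w 0.0165 q [ 0.35  0.21 -0.96  2.13  0.22  0.9   0.81]
0.23542214447291016 178.0455561486817
[-0.04 -2.78] 0.118
need cm [-0.04 -2.78  0.01] w [-0.007  0.     0.12 ] F [-1.5 -0.3  0.1] grip 0.0165 z 0.1369 t 32.12 q7 0.81
```

move_arm(
  increments=[
    {"wx": 0, "wy": 0, "wz": 0.1, "x": 0, "y": -2.4, "z": 0, "hand": 1},
    {"wx": 0, "wy": 0, "wz": 0, "x": 0, "y": 0, "z": 0, "hand": 1},
  ],
)

```text
t: 32.38
eef_pos: [0.3963, 0.155, 0.1369]
tcp_rot: [-0.045, 1.569, 0.058]
contact_force: [-1.3, -0.7, -0.4]
gripper_width: 0.0168
```

```bash
python3 arc.py
python3 - <<'E'
from seg import *
p,d,m=shot("side","s19.png"); p,d,m=shot("top","t19.png")
E
```

```text
t 32.38 pos [0.3963 0.155  0.1369] x [ 0.001  0.008 -1.   ] y [-0.065  0.998  0.008] F [-1.3 -0.7 -0.4] w 0.0168 q [ 0.42  0.2  -0.97  2.14  0.2   0.89  0.97]
0.2351604029464752 183.66364372976173
[-0.1  -0.48] 0.02
need cm [-0.1  -0.48  0.01] w [-0.008  0.001  0.018] F [-1.3 -0.7 -0.4] grip 0.0168 z 0.1369 t 32.38 q7 0.97
```

View pics/t19.png

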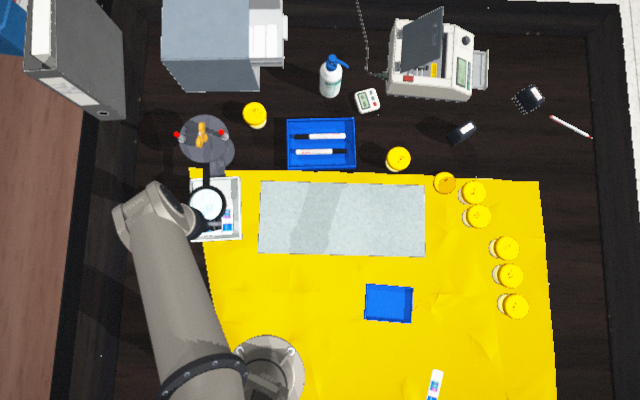

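move_arm(
  increments=[
    {"wx": 0, "wy": 0, "wz": 0.01, "x": 0, "y": -0.25, "z": 0, "hand": 1},
    {"wx": 0, "wy": 0, "wz": 0, "x": 0, "y": 0, "z": 0, "hand": 1},
    {"wx": 0, "wy": 0, "wz": 0, "x": 0, "y": 0, "z": 0, "hand": 3.5},
    {"wx": 0, "wy": 0, "wz": 0, "x": 0, "y": 0, "z": 0, "hand": 3.5},
    {"wx": 0, "wy": 0, "wz": 0, "x": 0, "y": 0, "z": 5, "hand": 3.5},
    {"wx": 0, "wy": 0, "wz": 0, "x": 0, "y": 0, "z": 5, "hand": 3.5},
    {"wx": 0, "wy": 0, "wz": 0, "x": 0, "y": 0, "z": 1.5, "hand": 3.5},
  ],
)

```text
t: 33.35
eef_pos: [0.3964, 0.1586, 0.2548]
tcp_rot: [-0.05, 1.568, 0.076]
contact_force: [0.2, 0.7, -0.4]
gripper_width: 0.0349
```

Run:
```python
from seg import *
st()
p,d,m=shot("top","t20.png");P=cloud(d,m);z=P[...,2]
comps((z>.105)&(z<.128)&(P[...,1]>.08)&(P[...,1]<.24)&(P[...,0]<.53)&(P[...,0]>.38),.118,m,P,"lens",100)
g=cv2.resize(p[90:250,150:290],None,fx=4,fy=4,interpolation=cv2.INTER_CUBIC); cv2.imwrite("pics/t20c.png",g[:560,:,::-1])
wt=(z>0.028)&(z<0.042)&(P[...,1]>.08)&(P[...,1]<0.27)&(P[...,0]<.56)&(P[...,0]>.3)
comps(wt,0.034,m,P,"rim",80)
```

```text
t 33.35 pos [0.3964 0.1586 0.2548] x [ 0.001  0.016 -1.   ] y [-0.081  0.997  0.016] F [ 0.2  0.7 -0.4] w 0.0349 q [ 0.55 -0.01 -1.01  2.   -0.02  1.14  1.21]
lens 1163 px [207. 201.] ctr [463.4 154.8] LxW 108 102 yaw 50.4 z 0.1184
rim 292 px [225. 213.] ctr [457.3 154. ] LxW 183 137 yaw 3.1 z 0.0332
```

View pics/t20c.png

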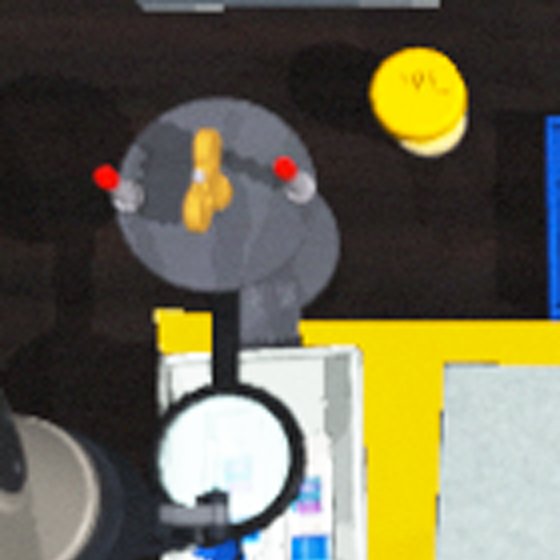

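move_arm(
  increments=[
    {"wx": 0.015, "wy": 0, "wz": 0, "x": 4, "y": 0.2, "z": 2, "hand": 3.5},
    {"wx": 0, "wy": 0, "wz": 0, "x": 5, "y": 0.2, "z": 1, "hand": 3.5},
    {"wx": 0, "wy": 0, "wz": 0, "x": 5.5, "y": 0.2, "z": 0, "hand": 3.5},
    {"wx": 0, "wy": 0, "wz": 0, "x": 5.5, "y": 0.2, "z": 0, "hand": 3.5},
    {"wx": 0, "wy": 0, "wz": 0, "x": 4, "y": 0.2, "z": 0, "hand": 3.5},
    {"wx": 0, "wy": 0, "wz": 0, "x": 2, "y": 0, "z": 0, "hand": 3.5},
    {"wx": 0, "wy": 0, "wz": 0, "x": 0, "y": 0, "z": 0, "hand": 3.5},
  ],
)

```text
t: 34.28
eef_pos: [0.6618, 0.1681, 0.2717]
tcp_rot: [-0.042, 1.581, 0.083]
contact_force: [-0.3, -0.2, 0.1]
gripper_width: 0.0348
```

```bash
cat > nut.py <<'E'
from seg import *
import sys
st()
p,d,m=shot("wrist",sys.argv[1]);P=cloud(d,m);z=P[...,2]
hsv=cv2.cvtColor(p,cv2.COLOR_RGB2HSV);H,S,V=[hsv[...,i].astype(int) for i in range(3)]
near=(abs(P[...,0]-.631)<.09)&(abs(P[...,1]-.17)<.09)
red=((H<8)|(H>172))&(S>150)&(V>80)&near
comps(red,.18,m,P,"red",15)
T=P[(z>.168)&(z<.18)&near&(H>8)&(H<30)&(S>100)]
if len(T)>20:
    r=cv2.minAreaRect(T[:,:2].astype(np.float32)*1000); print("nuttop",len(T),r,T.mean(0).round(4),T[:,2].max())
    c=T[:,:2]-T[:,:2].mean(0); u,s,vt=np.linalg.svd(c,full_matrices=False); print("yaw",np.degrees(np.arctan2(vt[0,1],vt[0,0])))
pl=(z>.132)&(z<.138)&near; Q=P[pl][:,:2]
if len(Q)>100: print("plate",cv2.minEnclosingCircle(Q.astype(np.float32)*1000))
E
python3 nut.py w21.png
```

```text
t 34.27 pos [0.6618 0.1681 0.2717] x [-0.012  0.026 -1.   ] y [-0.079  0.997  0.026] F [-0.3 -0.2  0.1] w 0.0348 q [ 0.28  0.57 -0.9   1.38  0.42  1.39  1.04]
red 314 px [405. 166.] ctr [627.  229.7] LxW 15 12 yaw 51.2 z 0.1818
red 299 px [244. 168.] ctr [636.1 118.8] LxW 14 12 yaw -42.2 z 0.1818
nuttop 1123 ((631.13525390625, 174.31243896484375), (9.991354942321777, 65.47335052490234), 84.923828125) [0.6293 0.1742 0.1737] 0.17874572280013612
yaw -5.153846684776153
plate ((631.41015625, 174.2012176513672), 65.83881378173828)
```

View pics/w21.png

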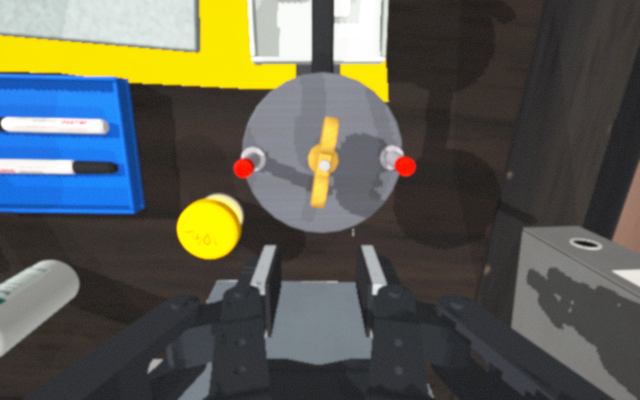

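```bash
python3 - <<'E'
from seg import *
p,d,m=shot("top","t22.png");P=cloud(d,m);z=P[...,2]
L=(z>.105)&(z<.128)&(P[...,1]>.05)&(P[...,1]<.26)&(P[...,0]<.515)&(P[...,0]>.36)
comps(L,.118,m,P,"lens",100)
vv,uu=np.nonzero(L); W=np.array([ray(u,v,.118,m)[:2] for u,v in zip(uu,vv)])
print(cv2.minEnclosingCircle(W.astype(np.float32)*1000))
hsv=cv2.cvtColor(p,cv2.COLOR_RGB2HSV); b=(hsv[...,0]>100)&(hsv[...,0]<125)&(hsv[...,1]>150)&(z>.1)&(P[...,1]>.05)
comps(b,.168,m,P,"knob",8); print(P[b&(z>.16)].mean(0))
wt=(z>0.028)&(z<0.042)&(P[...,1]>.05)&(P[...,1]<0.27)&(P[...,0]<.56)&(P[...,0]>.3)
comps(wt,0.034,m,P,"rim",80)
E
python3 nut.py w22.png; python3 -c "
from h import *
need(.6313,.1738,.20,174.8)"
```

```text
lens 273 px [193. 208.] ctr [445.5 191.6] LxW 80 35 yaw 33.9 z 0.1185
((438.9019470214844, 176.5333251953125), 54.36627960205078)
knob 502 px [ 6. 17.] ctr [930.4 697.1] LxW 113 42 yaw 8.0 z 0.1362
knob 30 px [201. 227.] ctr [392.5 151.7] LxW 25 10 yaw 43.3 z 0.167
[0.52205674 0.28096881 0.16573062]
rim 88 px [197. 234.] ctr [381.2 201. ] LxW 89 46 yaw 51.3 z 0.0337
t 34.38 pos [0.6602 0.1685 0.2727] x [-0.012  0.025 -1.   ] y [-0.08   0.996  0.026] F [ 1.  -0.  -0.3] w 0.0352 q [ 0.28  0.57 -0.9   1.38  0.42  1.39  1.04]
red 307 px [404. 168.] ctr [626.6 229.3] LxW 14 12 yaw 51.6 z 0.1817
red 297 px [243. 170.] ctr [636.  118.5] LxW 14 12 yaw -42.1 z 0.1819
nuttop 1100 ((631.3770141601562, 174.26876831054688), (10.041312217712402, 65.47212219238281), 84.90315246582031) [0.6293 0.1742 0.1737] 0.17921089840047272
yaw -5.037961193962682
plate ((631.5457153320312, 174.3065948486328), 65.93180847167969)
need cm [-2.87  0.52 -7.37] w [-0.026 -0.008 -0.172] F [-0.8  0.5 -0.7] grip 0.035 z 0.2737 t 34.42 q7 1.04
```

View pics/t22.png

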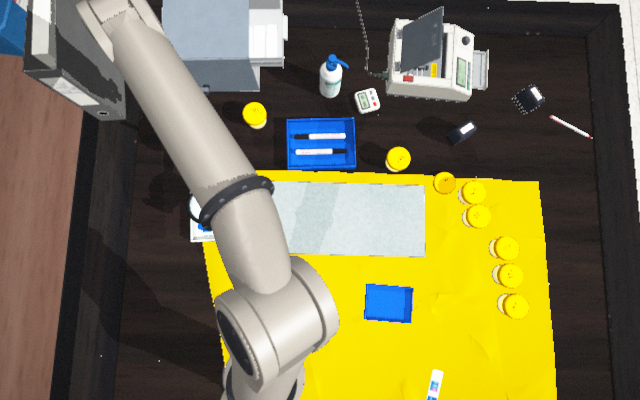

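move_arm(
  increments=[
    {"wx": -0.026, "wy": -0.008, "wz": -0.1, "x": -1.5, "y": 0.3, "z": -2, "hand": 3.5},
    {"wx": 0, "wy": 0, "wz": -0.08, "x": -1.2, "y": 0.3, "z": -2, "hand": 3.5},
    {"wx": 0, "wy": 0, "wz": 0, "x": 0, "y": 0, "z": 0, "hand": 3.5},
  ],
)

```text
t: 34.8
eef_pos: [0.6296, 0.1753, 0.2341]
tcp_rot: [0.078, 1.568, -0.082]
contact_force: [0.6, 0.0, 0.4]
gripper_width: 0.0352
```

```bash
python3 nut.py w23.png;python3 -c "
from h import *
need(.6313,.1743,.158,174.8)"
```

```text
t 34.8 pos [0.6296 0.1753 0.2341] x [ 0.001 -0.003 -1.   ] y [ 0.102  0.995 -0.003] F [0.6 0.  0.4] w 0.0352 q [ 0.26  0.53 -0.86  1.52  0.41  1.29  0.81]
red 431 px [406. 212.] ctr [626.2 229.2] LxW 15 13 yaw 40.1 z 0.1818
red 377 px [226. 243.] ctr [634.9 119.3] LxW 16 12 yaw -43.1 z 0.1817
nuttop 1354 ((625.3572998046875, 163.74000549316406), (56.5797004699707, 61.87946319580078), 61.57093811035156) [0.6282 0.1745 0.1737] 0.17902348643966584
yaw -5.214294544640803
plate ((631.4686889648438, 174.3055877685547), 65.78788757324219)
need cm [ 0.05 -0.13 -7.73] w [0.001 0.003 0.011] F [-1.   0.5 -0.1] grip 0.0353 z 0.2353 t 34.85 q7 0.81
```

View pics/w23.png

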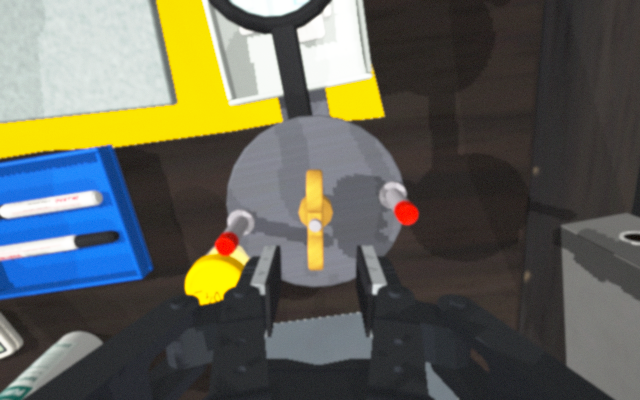

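Run:
```python
from seg import *
p,d,m=shot("wrist");P=cloud(d,m);z=P[...,2]
C=np.array([.6314,.1743])
A=P[(z>.105)&(z<.126)&(P[...,0]>.525)&(P[...,0]<.562)&(abs(P[...,1]-.165)<.04)]
for lo in np.arange(.51,.565,.008):
    A=P[(z>.108)&(z<.124)&(P[...,0]>lo)&(P[...,0]<lo+.008)&(abs(P[...,1]-.165)<.04)]
    if len(A)>10:
        q=np.array([A[:,0].mean(),(A[:,1].min()+A[:,1].max())/2]); v=q-C
        print(q.round(4),np.ptp(A[:,1]).round(4),A[:,2].mean().round(4),"dir",np.degrees(np.arctan2(v[1],v[0]))%360)
L=P[(z>.108)&(z<.124)&(P[...,0]<.535)&(P[...,1]>.08)&(P[...,1]<.25)]; print(L.min(0),L.max(0))
for zr in [(.031,.037)]:
    T=P[(z>zr[0])&(z<zr[1])&(P[...,0]>.4)&(P[...,0]<.56)&(P[...,1]>.05)&(P[...,1]<.25)]
    far=T[T[:,0]>.515]; print(far.min(0),far.max(0)); f=np.polyfit(far[:,1],far[:,0],1); print(np.degrees(np.arctan(f[0])))
    r=cv2.minAreaRect(T[:,:2].astype(np.float32)*1000);print(r,cv2.boxPoints(r))
```

```text
[0.514  0.1657] 0.0182 0.1198 dir 184.19120711933286
[0.522  0.1663] 0.0184 0.1198 dir 184.17518563360505
[0.53   0.1669] 0.0183 0.1198 dir 184.14993192801214
[0.538  0.1675] 0.0183 0.1197 dir 184.1622684665553
[0.546 0.168] 0.0184 0.1198 dir 184.1969613024299
[0.554  0.1687] 0.0183 0.1198 dir 184.13581693625497
[0.562  0.1692] 0.0185 0.1198 dir 184.21370299255378
[0.4867655  0.11799352 0.11135477] [0.53499462 0.19832246 0.12214255]
[0.51501013 0.09455579 0.03100382] [0.55237715 0.23654517 0.03624322]
-2.18811285453898
((501.96905517578125, 163.60833740234375), (90.0670166015625, 140.1481170654297), 4.753226280212402) [[451.28378 229.70973]
 [462.89706  90.0436 ]
 [552.6543   97.50694]
 [541.041   237.17307]]
```

move_arm(
  increments=[
    {"wx": 0, "wy": 0.003, "wz": 0.01, "x": 0, "y": -0.1, "z": -2, "hand": 3.2},
    {"wx": 0, "wy": 0, "wz": 0, "x": 0, "y": 0, "z": -1.5, "hand": 3.2},
    {"wx": 0, "wy": 0, "wz": 0, "x": 0, "y": 0, "z": 0, "hand": 3.2},
  ],
)

```text
t: 35.28
eef_pos: [0.6332, 0.1737, 0.1997]
tcp_rot: [0.073, 1.566, -0.073]
contact_force: [-0.5, 0.7, 0.0]
gripper_width: 0.0318
```

```bash
python3 -c "
from h import *
need(.6314,.1743,.158,174.8)"
```

```text
need cm [-0.18  0.06 -4.17] w [-0.     0.003  0.002] F [-0.5  0.7  0. ] grip 0.0318 z 0.1997 t 35.27 q7 0.81
```

move_arm(
  increments=[
    {"wx": 0, "wy": 0.003, "wz": 0, "x": -0.2, "y": 0.1, "z": -1.5, "hand": 3},
    {"wx": 0, "wy": 0, "wz": 0, "x": 0, "y": 0, "z": -1.5, "hand": 3},
    {"wx": 0, "wy": 0, "wz": 0, "x": 0, "y": 0, "z": -0.8, "hand": 3},
    {"wx": 0, "wy": 0, "wz": 0, "x": 0, "y": 0, "z": 0, "hand": 3},
  ],
)

```text
t: 35.78
eef_pos: [0.631, 0.1747, 0.1583]
tcp_rot: [0.073, 1.571, -0.073]
contact_force: [-0.1, 1.2, -0.1]
gripper_width: 0.0297
```

```bash
python3 nut.py w24.png; python3 -c "
from h import *
need(.6314,.1743,.158,174.8)"
```

```text
t 35.77 pos [0.631  0.1747 0.1583] x [-0.001  0.    -1.   ] y [0.092 0.996 0.   ] F [-0.1  1.2 -0.1] w 0.0297 q [ 0.24  0.59 -0.83  1.59  0.47  1.16  0.78]
red 1226 px [456. 271.] ctr [625.3 228.8] LxW 18 13 yaw 31.2 z 0.1815
nuttop 2968 ((637.1033325195312, 160.5244140625), (55.62322998046875, 73.47039031982422), 29.30819320678711) [0.626  0.1745 0.1739] 0.1782739724112131
yaw -5.5018986778309245
plate ((631.8419799804688, 174.12075805664062), 66.08049774169922)
need cm [ 0.01 -0.06 -0.08] w [-0.001 -0.     0.002] F [ 0.4  0.  -0. ] grip 0.0299 z 0.1588 t 35.83 q7 0.78
```

View pics/w24.png

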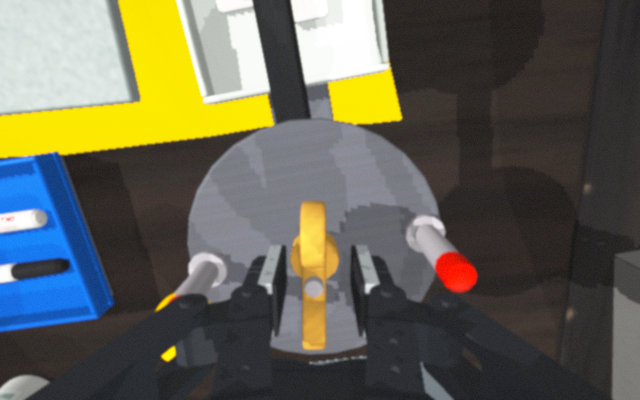

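move_arm(
  increments=[
    {"wx": 0, "wy": 0, "wz": 0, "x": 0, "y": 0, "z": 0, "hand": 0},
    {"wx": 0, "wy": 0, "wz": 0, "x": 0, "y": 0, "z": 0, "hand": 0},
    {"wx": 0, "wy": 0, "wz": 0, "x": 0, "y": 0, "z": 0, "hand": 0},
    {"wx": 0, "wy": 0, "wz": -0.05, "x": 0, "y": 0, "z": 0, "hand": 0},
  ],
)

```text
t: 36.33
eef_pos: [0.6314, 0.1728, 0.1596]
tcp_rot: [0.111, 1.568, -0.116]
contact_force: [-0.6, -0.8, -0.6]
gripper_width: 0.0088
```

```bash
python3 -c "
from h import *
st()"
```

```text
t 36.33 pos [0.6314 0.1728 0.1596] x [-0.    -0.003 -1.   ] y [ 0.144  0.99  -0.003] F [-0.6 -0.8 -0.6] w 0.0088 q [ 0.23  0.59 -0.82  1.59  0.46  1.16  0.74]
```

move_arm(
  increments=[
    {"wx": 0, "wy": 0, "wz": -0.12, "x": 0, "y": 0, "z": 0, "hand": 0},
    {"wx": 0, "wy": 0, "wz": -0.15, "x": 0, "y": 0, "z": 0, "hand": 0},
    {"wx": 0, "wy": 0, "wz": -0.15, "x": 0, "y": 0, "z": 0, "hand": 0},
    {"wx": 0, "wy": 0, "wz": -0.15, "x": 0, "y": 0, "z": 0, "hand": 0},
    {"wx": 0, "wy": 0, "wz": 0, "x": 0, "y": 0, "z": 0, "hand": 0},
  ],
)

```text
t: 36.95
eef_pos: [0.6314, 0.1728, 0.1595]
tcp_rot: [0.569, 1.494, -0.574]
contact_force: [-0.9, -2.0, -0.9]
gripper_width: 0.0088
```

```bash
python3 -c "
from h import *
st(); print(robot.sense()['moment'])"; python3 nut.py w25.png
```

```text
t 36.95 pos [0.6314 0.1728 0.1595] x [-0.001 -0.002 -1.   ] y [ 0.667  0.745 -0.002] F [-0.9 -2.  -0.9] w 0.0088 q [ 0.15  0.55 -0.69  1.59  0.38  1.14  0.21]
[-0.31245465  0.09503625 -0.16825142]
t 36.95 pos [0.6314 0.1728 0.1595] x [-0.001 -0.002 -1.   ] y [ 0.667  0.745 -0.002] F [-0.9 -2.  -0.9] w 0.0088 q [ 0.15  0.55 -0.69  1.59  0.38  1.14  0.21]
red 1251 px [424. 193.] ctr [626.1 230. ] LxW 16 13 yaw 5.2 z 0.1817
nuttop 2878 ((630.6007690429688, 174.87472534179688), (10.33387565612793, 64.76797485351562), 47.65718078613281) [0.6274 0.1783 0.174 ] 0.1792352635858712
yaw -41.797405556556875
plate ((631.8984375, 174.5408477783203), 66.01901245117188)
```

View pics/w25.png

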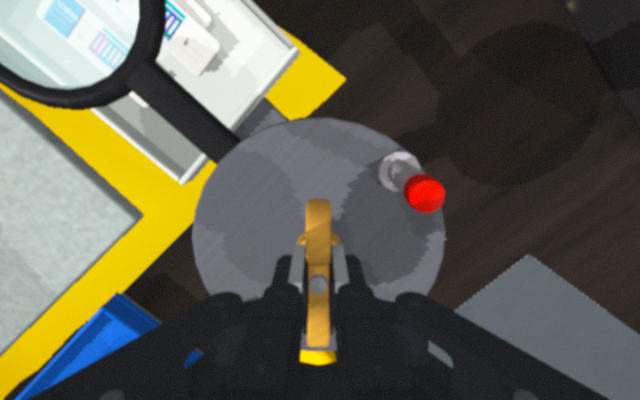

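move_arm(
  increments=[
    {"wx": 0, "wy": 0, "wz": -0.16, "x": 0, "y": 0, "z": 0, "hand": 0},
    {"wx": 0, "wy": 0, "wz": -0.16, "x": 0, "y": 0, "z": 0, "hand": 0},
    {"wx": 0, "wy": 0, "wz": -0.16, "x": 0, "y": 0, "z": 0, "hand": 0},
    {"wx": 0, "wy": 0, "wz": -0.16, "x": 0, "y": 0, "z": 0, "hand": 0},
    {"wx": 0, "wy": 0, "wz": -0.16, "x": 0, "y": 0, "z": 0, "hand": 0},
    {"wx": 0, "wy": 0, "wz": 0, "x": 0, "y": 0, "z": 0, "hand": 0},
  ],
)

```text
t: 37.75
eef_pos: [0.6314, 0.1728, 0.1595]
tcp_rot: [1.183, 1.226, -1.186]
contact_force: [-0.9, -2.2, -0.3]
gripper_width: 0.0087
```

```bash
python3 -c "
from h import *
st(); print(robot.sense()['moment'])"; python3 nut.py w26.png
```

```text
t 37.75 pos [0.6314 0.1728 0.1595] x [-0.002 -0.001 -1.   ] y [ 0.999  0.034 -0.002] F [-0.9 -2.2 -0.3] w 0.0087 q [ 0.04  0.51 -0.52  1.6   0.28  1.11 -0.52]
[-0.32282415  0.08695209 -0.13612758]
t 37.75 pos [0.6314 0.1728 0.1595] x [-0.002 -0.001 -1.   ] y [ 0.999  0.034 -0.002] F [-0.9 -2.2 -0.3] w 0.0087 q [ 0.04  0.51 -0.52  1.6   0.28  1.11 -0.52]
red 1090 px [310. 152.] ctr [627.3 230. ] LxW 13 12 yaw 46.0 z 0.1819
nuttop 2915 ((631.9169311523438, 174.65174865722656), (10.310454368591309, 66.00082397460938), 1.297173261642456) [0.6318 0.1802 0.1739] 0.17885813035580686
yaw -88.12980583801118
plate ((631.9664306640625, 174.53567504882812), 65.77326202392578)
```

move_arm(
  increments=[
    {"wx": 0, "wy": 0, "wz": -0.16, "x": 0, "y": 0, "z": 0, "hand": 0},
    {"wx": 0, "wy": 0, "wz": -0.16, "x": 0, "y": 0, "z": 0, "hand": 0},
    {"wx": 0, "wy": 0, "wz": -0.16, "x": 0, "y": 0, "z": 0, "hand": 0},
    {"wx": 0, "wy": 0, "wz": -0.16, "x": 0, "y": 0, "z": 0, "hand": 0},
    {"wx": 0, "wy": 0, "wz": -0.16, "x": 0, "y": 0, "z": 0, "hand": 0},
    {"wx": 0, "wy": 0, "wz": -0.16, "x": 0, "y": 0, "z": 0, "hand": 0},
    {"wx": 0, "wy": 0, "wz": -0.16, "x": 0, "y": 0, "z": 0, "hand": 0},
    {"wx": 0, "wy": 0, "wz": 0, "x": 0, "y": 0, "z": 0, "hand": 0},
  ],
)

```text
t: 38.8
eef_pos: [0.6314, 0.1728, 0.1595]
tcp_rot: [1.951, 0.483, -1.953]
contact_force: [-2.4, -2.2, 0.4]
gripper_width: 0.0085
```

```bash
python3 -c "
from h import *
print(robot.sense()['moment'])"; python3 nut.py w27.png
```

```text
[-0.4298675   0.11909443 -0.11367819]
t 38.8 pos [0.6314 0.1728 0.1595] x [-0.002  0.001 -1.   ] y [ 0.465 -0.885 -0.002] F [-2.4 -2.2  0.4] w 0.0085 q [-0.13  0.48 -0.28  1.6   0.15  1.08 -1.53]
red 1192 px [182. 241.] ctr [629.  229.7] LxW 17 12 yaw -9.3 z 0.1816
red 158 px [438. 350.] ctr [632.3 118.9] LxW 11 4 yaw 81.2 z 0.1821
nuttop 2893 ((632.5851440429688, 174.5266876220703), (65.41779327392578, 10.118498802185059), 27.69010353088379) [0.6371 0.1769 0.174 ] 0.17999762429076815
yaw -152.21970143101126
plate ((632.1732788085938, 174.08168029785156), 65.9362564086914)
```

View pics/w27.png

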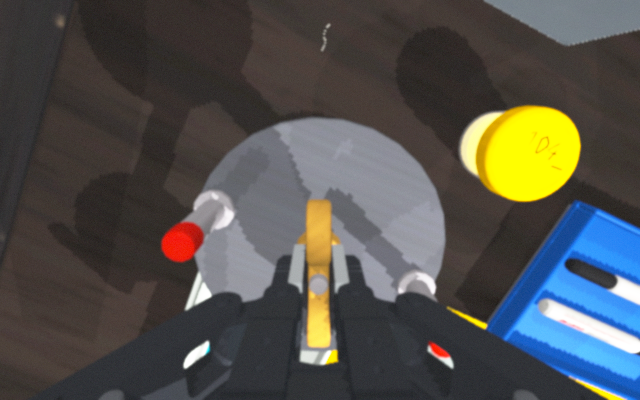

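move_arm(
  increments=[
    {"wx": 0, "wy": 0, "wz": -0.14, "x": 0, "y": 0, "z": 0, "hand": 0},
    {"wx": 0, "wy": 0, "wz": -0.14, "x": 0, "y": 0, "z": 0, "hand": 0},
    {"wx": 0, "wy": 0, "wz": -0.14, "x": 0, "y": 0, "z": 0, "hand": 0},
    {"wx": 0, "wy": 0, "wz": -0.12, "x": 0, "y": 0, "z": 0, "hand": 0},
    {"wx": 0, "wy": 0, "wz": 0, "x": 0, "y": 0, "z": 0, "hand": 0},
  ],
)

```text
t: 39.48
eef_pos: [0.6315, 0.1728, 0.1595]
tcp_rot: [-2.194, 0.052, 2.196]
contact_force: [-1.2, -1.7, 1.1]
gripper_width: 0.0086
```

```bash
python3 -c "
from h import *
print(robot.sense()['moment'])"; python3 nut.py w28.png
```

```text
[-0.48081402  0.16330572 -0.11710143]
t 39.48 pos [0.6315 0.1728 0.1595] x [-0.001  0.002 -1.   ] y [-0.05  -0.999 -0.002] F [-1.2 -1.7  1.1] w 0.0086 q [-0.21  0.47 -0.17  1.61  0.09  1.07 -2.02]
red 1084 px [460. 274.] ctr [638.6 119.6] LxW 18 12 yaw 42.0 z 0.1815
red 765 px [180. 303.] ctr [631.6 229.9] LxW 19 9 yaw -60.5 z 0.1811
nuttop 2993 ((642.0706176757812, 160.17637634277344), (55.64214324951172, 77.3870849609375), 33.079803466796875) [0.638  0.1727 0.174 ] 0.1797481873733377
yaw 176.14681870900606
plate ((632.123779296875, 174.0740203857422), 65.97944641113281)
```

move_arm(
  increments=[
    {"wx": 0, "wy": 0, "wz": -0.09, "x": 0, "y": 0, "z": 0, "hand": 0},
    {"wx": 0, "wy": 0, "wz": -0.08, "x": 0, "y": 0, "z": 0, "hand": 0},
    {"wx": 0, "wy": 0, "wz": 0, "x": 0, "y": 0, "z": 0, "hand": 0},
  ],
)

```text
t: 39.9
eef_pos: [0.6315, 0.1728, 0.1595]
tcp_rot: [-2.107, 0.222, 2.109]
contact_force: [-1.6, -1.4, 0.8]
gripper_width: 0.0088
```

```bash
python3 -c "
from h import *
print(robot.sense()['moment']);st()"
```

```text
[-0.53302474  0.10457278 -0.08845756]
t 39.9 pos [0.6315 0.1728 0.1595] x [-0.001  0.003 -1.   ] y [-0.211 -0.977 -0.002] F [-1.6 -1.4  0.8] w 0.0088 q [-0.23  0.47 -0.14  1.61  0.07  1.07 -2.17]
```

move_arm(
  increments=[
    {"wx": 0, "wy": 0, "wz": -0.06, "x": 0, "y": 0, "z": 0, "hand": 0},
    {"wx": 0, "wy": 0, "wz": -0.05, "x": 0, "y": 0, "z": 0, "hand": 0},
  ],
)

```text
t: 40.15
eef_pos: [0.6315, 0.1728, 0.1596]
tcp_rot: [-2.05, 0.323, 2.052]
contact_force: [-1.4, -2.3, 1.3]
gripper_width: 0.0087
```

```bash
python3 -c "
from h import *
print(robot.sense()['moment']);st()"; python3 nut.py w29.png
```

```text
[-0.60365746  0.14568755  1.18208501]
t 40.15 pos [0.6315 0.1728 0.1596] x [-0.001  0.002 -1.   ] y [-0.309 -0.951 -0.002] F [-1.4 -2.3  1.3] w 0.0087 q [-0.25  0.47 -0.12  1.61  0.06  1.06 -2.26]
t 40.15 pos [0.6315 0.1728 0.1596] x [-0.001  0.002 -1.   ] y [-0.309 -0.951 -0.002] F [-1.4 -2.3  1.3] w 0.0087 q [-0.25  0.47 -0.12  1.61  0.06  1.06 -2.26]
red 1085 px [454. 241.] ctr [638.4 119.5] LxW 17 12 yaw 28.5 z 0.1816
red 189 px [199. 350.] ctr [622.6 228.8] LxW 12 5 yaw -69.9 z 0.1821
nuttop 2926 ((641.0877685546875, 158.82801818847656), (51.27395248413086, 81.15509033203125), 27.055789947509766) [0.6382 0.1716 0.174 ] 0.17997730210291188
yaw 161.05323308514292
plate ((632.2078247070312, 174.02845764160156), 65.92548370361328)
```

View pics/w29.png

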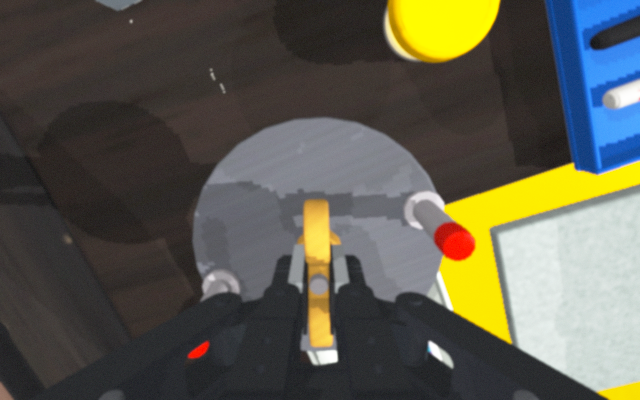

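move_arm(
  increments=[
    {"wx": 0, "wy": 0, "wz": 0.02, "x": 0, "y": 0, "z": 0, "hand": 0},
    {"wx": 0, "wy": 0, "wz": 0, "x": 0, "y": 0, "z": 0, "hand": 2.5},
    {"wx": 0, "wy": 0, "wz": 0, "x": 0, "y": 0, "z": 0, "hand": 2.5},
    {"wx": 0, "wy": 0, "wz": 0, "x": 0, "y": 0, "z": 2.5, "hand": 2.5},
    {"wx": 0, "wy": 0, "wz": 0, "x": 0, "y": 0, "z": 4, "hand": 2.5},
    {"wx": 0, "wy": 0, "wz": 0, "x": 0, "y": 0, "z": 4, "hand": 2.5},
  ],
)

```text
t: 40.95
eef_pos: [0.6296, 0.1765, 0.2633]
tcp_rot: [-2.056, 0.293, 2.072]
contact_force: [0.6, 0.4, 0.7]
gripper_width: 0.0253
```

```bash
python3 nut.py w30.png
```

```text
t 40.95 pos [0.6296 0.1765 0.2633] x [-0.006  0.007 -1.   ] y [-0.284 -0.959 -0.005] F [0.6 0.4 0.7] w 0.0253 q [-0.24  0.39 -0.13  1.49  0.04  1.27 -2.23]
red 299 px [401. 177.] ctr [637.5 118.7] LxW 12 12 yaw -59.0 z 0.1818
red 276 px [250. 233.] ctr [627.9 229.4] LxW 14 12 yaw -44.6 z 0.1817
nuttop 1077 ((632.8412475585938, 173.926025390625), (9.735271453857422, 65.60311889648438), 74.12388610839844) [0.6354 0.1731 0.1738] 0.17909506571800027
yaw 164.1867252565393
plate ((632.2015380859375, 173.8542022705078), 65.84620666503906)
```

View pics/w30.png

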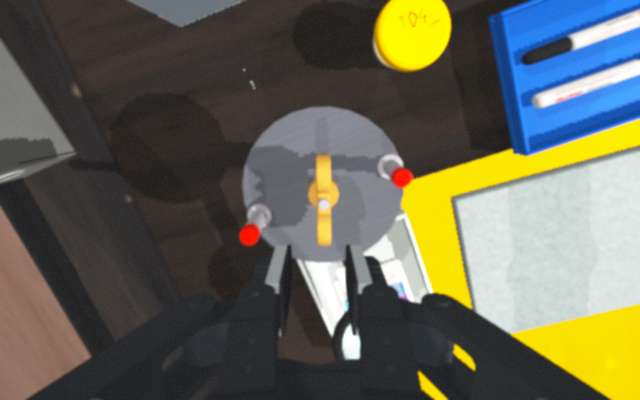

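move_arm(
  increments=[
    {"wx": 0, "wy": 0, "wz": 0, "x": 0, "y": -4, "z": 2, "hand": 2.5},
    {"wx": 0, "wy": 0, "wz": 0, "x": -2, "y": -5, "z": 0, "hand": 2.5},
    {"wx": 0, "wy": 0, "wz": 0, "x": -2, "y": -5, "z": 0, "hand": 2.5},
    {"wx": 0, "wy": 0, "wz": 0, "x": -2, "y": -5, "z": 0, "hand": 2.5},
    {"wx": 0, "wy": 0, "wz": 0, "x": -2, "y": -5, "z": 0, "hand": 2.5},
    {"wx": 0, "wy": 0, "wz": 0, "x": -2, "y": -5, "z": 0, "hand": 2.5},
    {"wx": 0, "wy": 0, "wz": 0, "x": 0, "y": -5, "z": 0, "hand": 2.5},
    {"wx": 0, "wy": 0, "wz": 0, "x": 0, "y": -5, "z": 0, "hand": 2.5},
    {"wx": 0, "wy": 0, "wz": 0, "x": 0, "y": 0, "z": 0, "hand": 2.5},
  ],
)

```text
t: 42.12
eef_pos: [0.5313, -0.2173, 0.2956]
tcp_rot: [-2.078, 0.271, 2.039]
contact_force: [-0.1, 0.1, -0.5]
gripper_width: 0.0251
```

Run:
```python
from seg import *
st()
p,d,m=shot("top","t31.png");P=cloud(d,m);z=P[...,2]
L=(z>.105)&(z<.128)&(P[...,1]>.05)&(P[...,1]<.26)&(P[...,0]<.512)&(P[...,0]>.36)
comps(L,.118,m,P,"lens",100)
vv,uu=np.nonzero(L); W=np.array([ray(u,v,.118,m)[:2] for u,v in zip(uu,vv)])
print(cv2.minEnclosingCircle(W.astype(np.float32)*1000))
wt=(z>0.028)&(z<0.042)&(P[...,1]>.05)&(P[...,1]<0.27)&(P[...,0]<.56)&(P[...,0]>.3)
Q=np.array([ray(u,v,.034,m)[:2] for v,u in zip(*np.nonzero(wt))]); print(cv2.minAreaRect(Q.astype(np.float32)*1000))
shot("side","s31.png")
for t in ["cup_p","lid_r","cassette_a","marker_a"]:
    print(t,[(round(b["confidence"],2),np.round(b["xyz"],3).tolist()) for b in robot.boxes_of(t,"top")])
```

```text
t 42.12 pos [ 0.5313 -0.2173  0.2956] x [ 0.022  0.02  -1.   ] y [-0.281 -0.96  -0.026] F [-0.1  0.1 -0.5] w 0.0251 q [ 0.26  0.22  0.08  1.66 -0.05  1.25 -1.5 ]
lens 1269 px [206. 204.] ctr [457.3 157.3] LxW 104 103 yaw 50.1 z 0.1183
((450.206298828125, 159.9820098876953), 60.94012451171875)
((457.60406494140625, 155.4703369140625), (179.953369140625, 140.40255737304688), 4.954465389251709)
cup_p [(0.98, [0.728, 0.05, 0.062])]
lid_r [(0.79, [0.554, -0.506, 0.016])]
cassette_a [(0.86, [0.429, 0.12, 0.02]), (0.73, [0.629, 0.167, 0.17]), (0.54, [0.388, 0.18, 0.018])]
marker_a [(0.83, [0.679, -0.136, 0.028]), (0.71, [0.63, 0.17, 0.172]), (0.5, [0.63, -0.116, 0.029])]
```

View pics/t31.png

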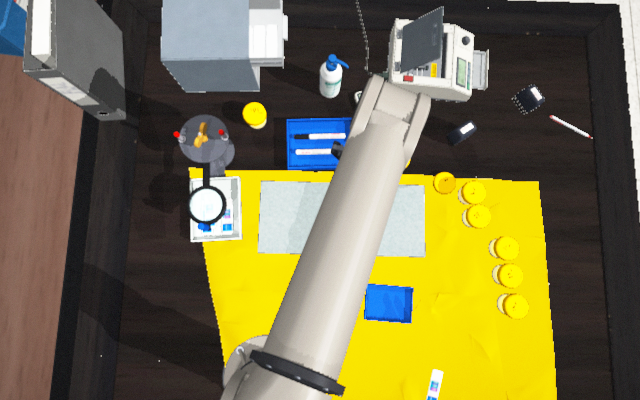

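View pics/s31.png

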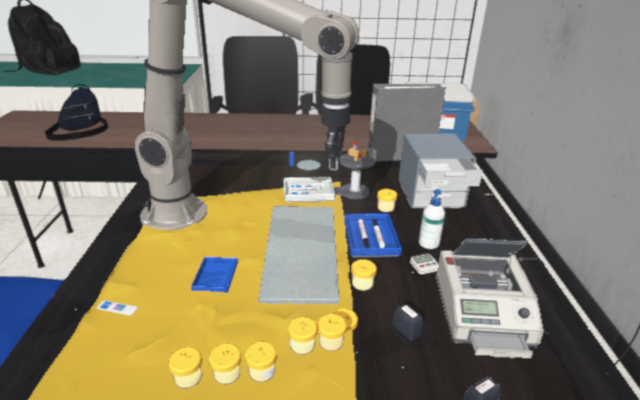

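```bash
python3 -c "
from h import *
st(); print(robot.close_job())"
```

```text
t 42.42 pos [ 0.5329 -0.2101  0.2955] x [ 0.022  0.023 -0.999] y [-0.269 -0.963 -0.028] F [-0.1 -0.2  0. ] w 0.0249 q [ 0.25  0.22  0.08  1.66 -0.05  1.25 -1.5 ]
the job is handed in; nothing more can be done
None
```

The job is done and handed in at about 42 s of the 210 s allowed; no verdict was reported.

**What I did:** I laid all three cassettes flat in the white reading tray. Two markers went into the larger blue tray; there was no pen on the board. I then swung the magnifier by its knob over the tray and turned the wing nut clockwise to its stop.

**Last checks:**
- **Cassettes:** The wrist camera showed all three flat in the tray before the swing, the middle one probably resting slightly on its neighbours. In the last pictures the lens partly hides them from above, and the detector picked out only two.
- **Pens and markers:** Both markers were inside the blue tray in the last pictures.
- **Lens:** Its centre measured about 2 mm from the tray centre; the limit is 12 mm.
- **Wing nut:** It measured about 3.50 rad, and the reaction moment rose to 1.2 N m when it reached the stop.
- **Guard posts:** I saw no sign of touching them. The force on the tool stayed at about 3 N or less while the nut was turned.
- **Cups and lid:** The cup by the stand and the loose lid were within about 5 mm of where they started. The arm hid the other cup from the top camera; the side camera shows it apparently where it was.
- **Robot:** It was clear of everything at hand-in.

**Disagreement:** The top and wrist cameras differed by about 3 to 4 mm on the column's sideways position. I used the wrist camera for the nut grip and compared lens and tray within one camera, so it did not affect the result.

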